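# Gauge a clamped silver strip on a tilted work head

### The job

Take the gauge from the steel block and lower it gently and square onto the sloping bed at the red mark, astride the silver strip, until both feet sit flat and its probe reads the strip's thickness. Pause there a moment, slide it slowly along the strip to the blue mark without letting the feet lift, and pause again. Then stand it gently back upright in the middle of the steel block and let go, leaving the other things on the bench where they are.

Things in the scene. Friction and masses are not known exactly. Their poses are not given: they have to be found in the camera images.
- gauge: Loose thickness gauge, 275 g, upright on the steel block. Origin: centre of the underside of its two feet; z up along the grip. Steel feet, each 12 mm (x) by 30 mm (y), centred at x = +-22 mm, leave a tunnel 32 mm wide and 14 mm high along y to straddle the strip. Bridge over the feet 56 x 30 mm, z = 14 to 22 mm. Either way round about z will do.
- grip (a point): Middle of the gauge's orange square grip, 30 x 30 mm, 52 mm tall, 48 mm above the gauge's origin; axes as the gauge. A dial of 30 mm diameter caps it, up to 81 mm above the origin.
- probe (a joint): Reading of the gauge's sprung brass probe (8 mm diameter, midway between the feet), in m: how far it is pushed in. 0 = free, 12 mm out beyond the feet; 0.012 = feet flat on a plain surface; 0.017 = feet flat on the bed, probe on the 5 mm strip. Soft spring, 0.5 to 1.2 N.
- block: Steel bench block, fixed, 100 x 100 mm on a 120 mm rubber pad; origin at the centre of the underside, its flat top 30 mm above the origin. Home of the gauge.
- fixture: Green stand of the tilting work head, fixed, base 120 x 130 mm; origin at the centre of the underside, the tilt axis 55 mm above it. On the head sits the bed, a dark steel plate; the silver strip on it is 16 mm wide, 5 mm thick, 132 mm long. Brass toe clamps, 12 mm high over the bed, hold the strip 58 to 68 mm from its middle.
- bed_ref (a point): Centre of the tilt axis, under the middle of strip and bed. Turns with the head: z square to the bed, y level along the strip, x down the slope. Bed 112 mm (x) by 150 mm (y), sloping 24 to 38 degrees down away from the robot. Its height is hand-set, not known: its flat top is 30 to 42 mm from here along z. Strip centred at x = 0; red mark at y = +28 mm, blue at y = -28 mm.
- mandrel: Bystander: steel ring mandrel with a wooden handle, 220 mm long, lying; origin on its underside, along its length.
- pliers: Bystander: pliers with red handles, 150 mm, lying; origin on its underside, along its length.
- cutters: Bystander: pliers with blue handles, 150 mm, lying; origin on its underside, along its length.
- graver: Bystander: small screwdriver-like hand tool, 160 mm, lying; origin under its middle.
- hammer: Bystander: hammer, lying; origin under its middle.
- jar: Bystander: white jar, 70 mm diameter, 110 mm high; origin under its middle.
- glassjar: Bystander: glass jar, 66 mm diameter, 100 mm high; origin under its middle.
- dish: Bystander: white ceramic dish, 90 mm diameter, 25 mm high; origin under its middle.
Not all that is in view belongs to the job. What is shaped like the gauge but green is not meant. What is shaped like the block but brown is not meant.

How it is judged (in metres and radians):
On the way, in this order (a step that is already met when the one before it is completed fails the run):
1. gauge seated square on the bed at the red mark, probe on the strip (y of gauge in the frame of bed_ref between 0.019 and 0.037 m and x of gauge in the frame of bed_ref between -0.006 and 0.006 m and value of joint probe between 0.0155 and 0.019 m and angle between the z axis of gauge and the z axis of bed_ref, either way round below 0.1 rad and contact force between gauge and fixture above 1.5 N), for 0.3 s.
2. still seated while passing the middle of the strip (y of gauge in the frame of bed_ref between -0.008 and 0.008 m and x of gauge in the frame of bed_ref between -0.006 and 0.006 m and value of joint probe between 0.0155 and 0.019 m and angle between the z axis of gauge and the z axis of bed_ref, either way round below 0.1 rad and contact force between gauge and fixture above 1.5 N), for 0.05 s.
3. gauge seated square on the bed at the blue mark, probe on the strip (y of gauge in the frame of bed_ref between -0.037 and -0.019 m and x of gauge in the frame of bed_ref between -0.006 and 0.006 m and value of joint probe between 0.0155 and 0.019 m and angle between the z axis of gauge and the z axis of bed_ref, either way round below 0.1 rad and contact force between gauge and fixture above 1.5 N), for 0.3 s.
At the end, for the whole second after the job is handed in: The gauge stands released and at rest, upright within 3.4 degrees, feet flat on the top of the steel block (within 2 mm, probe reading 10.5 to 13.5 mm), its centre within 25 mm of the block's centre (horizontal distance between gauge and block below 0.025 m and z of gauge in the frame of block between 0.028 and 0.032 m and angle between gauge's own z axis and vertical below 0.06 rad and value of joint probe between 0.0105 and 0.0135 m and linear speed of gauge below 0.02 m/s); the robot touches nothing.
It fails at once if the gauge is pressed on the bed with more than 60 N (contact force between gauge and fixture above 60 N).
It fails at once if the gauge goes faster than 80 mm/s while its feet press on the bed (contact force between gauge and fixture above 2 N and linear speed of gauge above 0.08 m/s).
It fails at once if between the marks, the gauge lifts off or rocks so that its probe is on the strip but its feet are not down (y of gauge in the frame of bed_ref between -0.016 and 0.016 m and x of gauge in the frame of bed_ref between -0.012 and 0.012 m and value of joint probe between 0.003 and 0.0145 m and contact force between gauge and fixture above 0.2 N).
It fails at once if the gauge is set down hard on the block (over 60 N) (contact force between gauge and block above 60 N).
It fails at once if a bystander is moved more than 30 mm (distance of any of mandrel, pliers, cutters, graver, hammer, jar, glassjar, dish from where it was at the start of the episode above 0.03 m).
It also fails if it takes over 66 s, if anything falls off the work surface, if the arm or the gripper's body presses on something with over 40 N, if the wrist force passes 120 N, or if a joint passes its speed limit or range.

### The arm

A 6-joint arm with a two-finger parallel gripper is mounted at the origin on the work surface. World frame = base frame: x ahead of the robot, y to its left, z up, the work surface at z = 0. Lengths are in mm, angles in degrees, forces in N, time in s.
With the tool pointing down it reaches from about 350 to 850 mm from the base axis. Payload 8.1 kg.
Tool frame: the origin (TCP) lies at the very end of the fingers, on their centre line; the grasp point (between the pads) lies 19 mm behind it (pinch_z is the z of the grasp point in the tool frame, in mm); z points along the fingers, y is the direction in which the jaws open and shut (so a half turn about z gives the same grasp; the last joint's range is limited). The gripper opens to 85 mm and grips with 20 to 120 N. Pads are 22 mm wide; open, the fingers measure 114 mm over their backs; the gripper's body (76 mm by 85 mm) begins 54 mm behind the grasp point. The pads swing forward as they close: fully open they stand 13 mm farther back than shut.
Start: joints at [61.341, 7.471, 85.268, -0, 87.261, -4.893], TCP at [241.784, 549.132, 210.992] pointing down, gripper open.
Joint ranges: [-169.43, 169.43], [-51.17, 129.36], [1.28, 143.12], [-76.62, 256.62], [0, 156.53], [-152.29, 152.29]. Speed limits (degrees/s): [136.94, 136.94, 159.86, 180, 180, 180].

### API

Orientations are given as [roll, pitch, yaw] about the fixed x, y, z axes, in that order (R = Rz(yaw) Ry(pitch) Rx(roll)).
In Python, from bench import * gives the robot as it stands.
- The arm moves only by the shell command python3 -m creep 'ROWS' [FORCE]. ROWS is a JSON object of lists of equal length, an entry for each row: "translation": the shift along the tool's x, y, z in mm, a list of three; "rotation": the turn, a rotation vector about the tool's x, y, z in rad, a list of three; "claw": the finger opening in mm, from 0 to 85.4. In form: {"translation": [[dx, dy, dz], ...], "rotation": [[ax, ay, az], ...], "claw": [claw, ...]}. A call has 1 to 10 rows; each row shifts and turns the commanded pose from where the row before left it, along the tool's axes as they then stand; what a row does not reach is not made up. A row lasts 1/10 s, in which the tool goes at most 50 mm and 8.59 degrees, less where a joint would pass 70% of its speed; a pose out of reach is approached as far as the arm can. A call is refused whole if a number of a shift passes 50 or a number of a turn 0.15, either way. A call with a gripper value outside its range is refused whole. The fingers move at their own pace and stop on an object; FORCE is the grip in N (left out, the last holds). Time passes only in rows, so rows that do not move let the fingers close. It gives the time, the measured TCP pose, the force and the opening at its end, in the units of the state.
- sense(): the state, without advancing time (a new reading comes with each control period).
- snapshot(name): name is "scene" or "side" or "wrist"; returns a dict with "frame" (480x640x3 uint8, red, green, blue), "intrinsics" (3x3 intrinsics, pixels), "extrinsics" (4x4, takes a point from camera to world coordinates). Camera axes: x right, y up, looking along -z (the intrinsics and any distortion apply to the point x, -y, -z); pixel columns grow to the right and rows downward; lengths in mm; the calibration is good to about 2 mm. The wrist camera is an equidistant fisheye: a pixel r from the principal point sees the ray r / f radians off the axis. A picture is of the moment at which its call begins. There is no depth.
- hand_in(): hands the job in, once; it reports no verdict.
The state is a dict: "time": time; "joint_pos": joint angles; "qd": joint speeds; "joint_efforts": joint torques, N m; "tool_pos": TCP position; "tcp_rot": TCP orientation; "ft_force": force on the tool from outside, world axes, zero at the start; "wrist_torque": the same for the moment, N m; "finger_gap": finger opening in mm.
Only numpy, scipy, OpenCV 4.12 (cv2) and the standard library are available. Lean on these libraries where they do the work, as an engineer would, in place of code of your own. Each camera call takes 0.05 s, during which the arm holds its last target.

## Working session

There is one attempt and no reset: what is moved stays moved. The work goes in short steps, Python scripts to look and compute and a shell command to move; the robot and the scene stay as the last step left them, time stands still between calls to the robot, and variables do not carry over. Pictures are saved under pics/ and viewed, and the job is handed in when it is done.

```bash
ls; mkdir -p pics; python3 - <<'E'
from bench import *
import cv2, numpy as np
print(sense())
for n in ["scene","side","wrist"]:
    s=snapshot(n); cv2.imwrite(f"pics/{n}0.png",s["frame"][:,:,::-1]); print(n,np.round(s["intrinsics"],1).tolist(),np.round(s["extrinsics"],3).tolist(), s.keys())
E
```

```text
pics
{'time': 0.0, 'joint_pos': array([ 6.13420475e+01,  7.51652625e+00,  8.53309698e+01,  6.67671900e-04,
        8.72609247e+01, -4.89147658e+00]), 'qd': array([ 0.03140616,  0.07393079, -0.02181098,  0.05158167, -0.11858693,
       -0.02695546]), 'joint_efforts': array([-1.54377653e-03, -5.69429398e+01, -5.00535822e+01, -3.72779768e-04,
        1.56655954e-02,  3.76778485e-05]), 'tool_pos': array([241.47821296, 548.60795367, 209.91348044]), 'tcp_rot': array([-1.79892031e+02, -9.90930849e-03,  1.56233482e+02]), 'ft_force': array([-0.25967136, -0.37669177,  0.26059726]), 'wrist_torque': array([-0.03445935,  0.02353249,  0.06325331]), 'finger_gap': 85.4609914271549}
scene [[512.2, 0.0, 325.7], [0.0, 512.2, 235.3], [0.0, 0.0, 1.0]] [[-0.886, -0.295, 0.357, 1017.987], [0.463, -0.598, 0.654, 732.691], [0.021, 0.745, 0.667, 903.504], [0.0, 0.0, 0.0, 1.0]] dict_keys(['frame', 'intrinsics', 'extrinsics'])
side [[542.6, 0.0, 319.9], [0.0, 542.6, 241.0], [0.0, 0.0, 1.0]] [[0.691, 0.536, -0.485, -54.621], [-0.723, 0.516, -0.46, -634.892], [0.004, 0.668, 0.744, 1020.407], [0.0, 0.0, 0.0, 1.0]] dict_keys(['frame', 'intrinsics', 'extrinsics'])
wrist [[371.6, 0.0, 317.3], [0.0, 371.6, 235.6], [0.0, 0.0, 1.0]] [[0.403, -0.883, -0.241, 180.218], [0.915, 0.388, 0.109, 574.319], [-0.002, -0.265, 0.964, 372.246], [0.0, 0.0, 0.0, 1.0]] dict_keys(['frame', 'intrinsics', 'extrinsics'])
```

View pics/scene0.png

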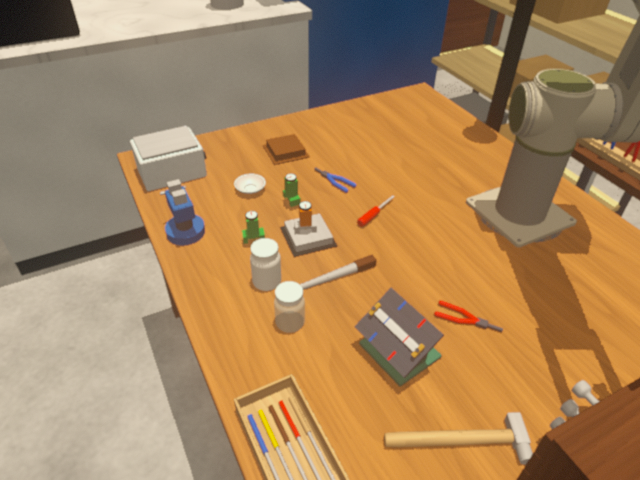

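View pics/side0.png

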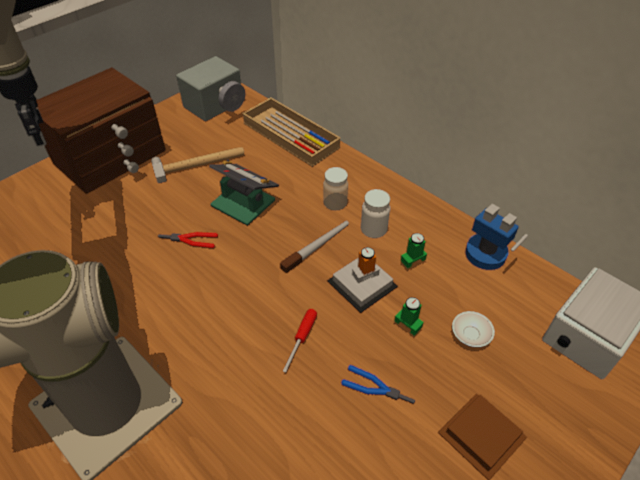

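View pics/wrist0.png

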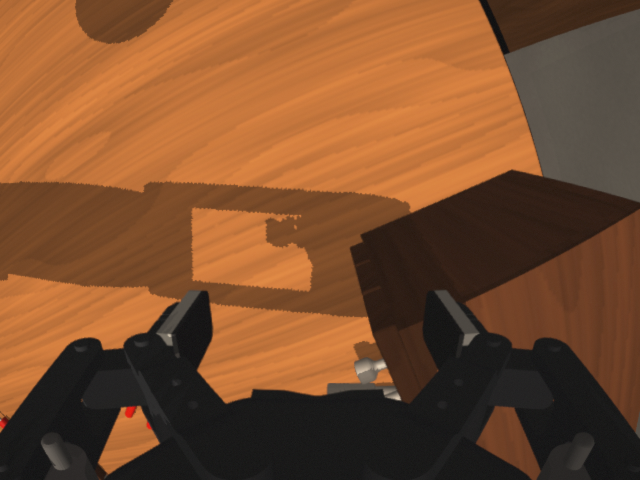

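```bash
cat > h.py <<'E'
import cv2, numpy as np
from bench import *
from scipy.spatial.transform import Rotation as R
def cam(s): return np.array(s["intrinsics"]),np.array(s["extrinsics"])
def ray(s,uv,fish=False):
    K,E=cam(s); u,v=uv
    x=(u-K[0,2])/K[0,0]; y=(v-K[1,2])/K[1,1]
    if fish:
        r=np.hypot(x,y); k=np.sin(r)/r if r>1e-9 else 1; d=np.array([x*k,y*k,np.cos(r)])
    else: d=np.array([x,y,1.])
    d=np.array([d[0],-d[1],-d[2]]); d=E[:3,:3]@d
    return E[:3,3],d/np.linalg.norm(d)
def onplane(s,uv,z,fish=False):
    o,d=ray(s,uv,fish); return o+d*(z-o[2])/d[2]
def tri(rs):
    A=np.zeros((3,3));b=np.zeros(3)
    for o,d in rs:
        P=np.eye(3)-np.outer(d,d);A+=P;b+=P@o
    p=np.linalg.solve(A,b)
    return p,[float(np.linalg.norm((np.eye(3)-np.outer(d,d))@(p-o))) for o,d in rs]
def proj(s,p,fish=False):
    K,E=cam(s); q=E[:3,:3].T@(np.asarray(p)-E[:3,3]); q=np.array([q[0],-q[1],-q[2]])
    if fish:
        th=np.arctan2(np.hypot(q[0],q[1]),q[2]); n=np.hypot(q[0],q[1]); q=np.array([q[0]/n*th,q[1]/n*th,1])
    else: q=q/q[2]
    return np.array([K[0,0]*q[0]+K[0,2],K[1,1]*q[1]+K[1,2]])
def crop(s,x0,y0,x1,y1,k,name):
    f=s["frame"][y0:y1,x0:x1,::-1]; cv2.imwrite(name,cv2.resize(f,None,fx=k,fy=k,interpolation=cv2.INTER_CUBIC))
E
python3 - <<'E'
from h import *
s=snapshot("scene"); d=snapshot("side")
crop(s,335,275,465,395,5,"pics/c1.png")
crop(d,200,150,290,230,7,"pics/c2.png")
crop(s,235,165,345,260,6,"pics/c3.png")
crop(d,320,225,440,345,6,"pics/c4.png")
E
```

```text
(no output)
```

View pics/c1.png

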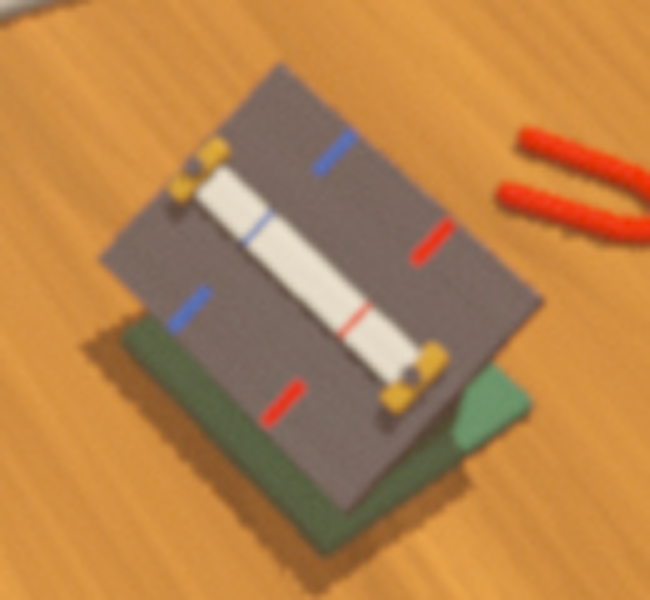

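View pics/c2.png

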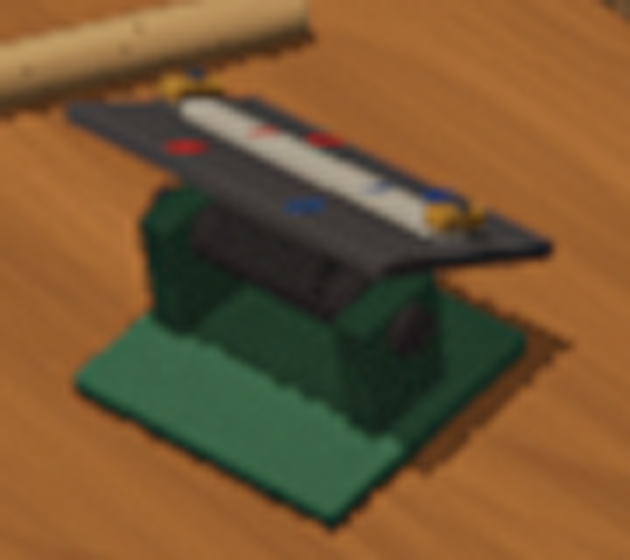

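View pics/c3.png

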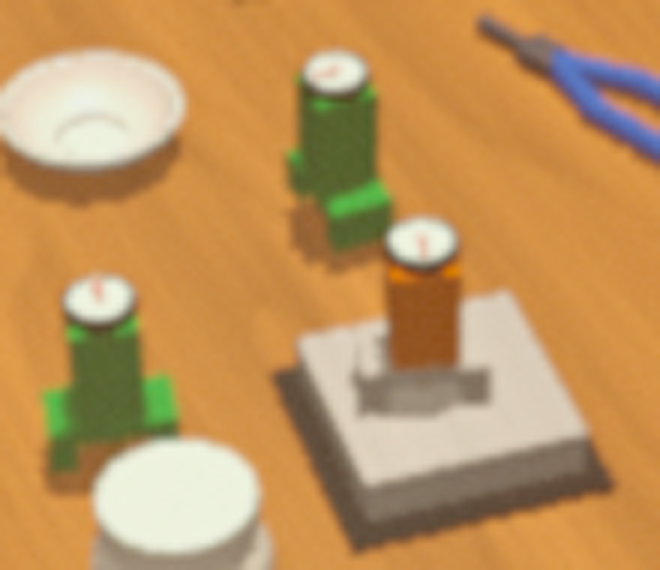

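View pics/c4.png

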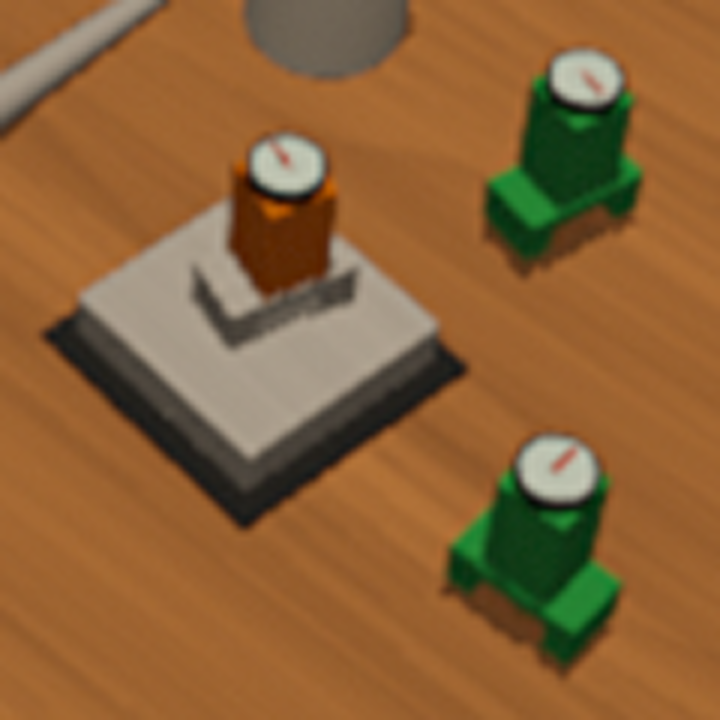

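```bash
cat > m1.py <<'E'
from h import *
s=snapshot("scene"); d=snapshot("side")
def blobs(im,x0,y0,x1,y1,kind):
    f=im["frame"][y0:y1,x0:x1].astype(int); r,g,b=f[...,0],f[...,1],f[...,2]
    if kind=='red': m=(r>g+50)&(abs(g-b)<40)
    else: m=(b>r+25)&(b>g+20)
    w=(np.abs(r-g) if kind=='red' else (b-r))*m
    n,l,st,c=cv2.connectedComponentsWithStats(m.astype(np.uint8),connectivity=8)
    out=[]
    for i in range(1,n):
        yy,xx=np.where(l==i); ww=w[yy,xx]
        out.append((len(xx),round(x0+np.average(xx,weights=ww),2),round(y0+np.average(yy,weights=ww),2)))
    return out
for k in ('red','blue'):
    print(k,'scene',blobs(s,352,285,430,372,k)); print(k,'side',blobs(d,210,160,275,190,k))
c1=lambda u,v:ray(s,((u+.5)/5+335-.5,(v+.5)/5+275-.5))
c2=lambda u,v:ray(d,((u+.5)/7+200-.5,(v+.5)/7+150-.5))
c3=lambda u,v:ray(s,((u+.5)/6+235-.5,(v+.5)/6+165-.5))
c4=lambda u,v:ray(d,((u+.5)/6+320-.5,(v+.5)/6+225-.5))
def P(n,*a):
    p,e=tri(a); print(n,np.round(p,1),np.round(e,1))
P('dial',c3(422,240),c4(288,163))
P('blk near',c3(508,293),c4(250,462)) # guess
P('blk a',c3(508,293),c4(80,298))
P('blk b',c3(588,438),c4(80,298))
P('blk c',c3(508,293),c4(250,462))
P('blk d',c3(298,342),c4(437,325))
E
python3 m1.py
```

```text
red scene [(1, np.float64(381.0), np.float64(297.0)), (54, np.float64(421.28), np.float64(322.75)), (1, np.float64(356.0), np.float64(324.0)), (16, np.float64(405.22), np.float64(338.77)), (50, np.float64(391.29), np.float64(355.13))]
red side [(2, np.float64(233.5), np.float64(163.0)), (1, np.float64(212.0), np.float64(169.0)), (1, np.float64(238.0), np.float64(168.0)), (10, np.float64(246.02), np.float64(169.5)), (1, np.float64(214.0), np.float64(170.0)), (1, np.float64(216.0), np.float64(171.0)), (10, np.float64(226.01), np.float64(170.52)), (1, np.float64(222.0), np.float64(176.0)), (1, np.float64(264.0), np.float64(176.0)), (1, np.float64(267.0), np.float64(188.0))]
blue scene [(29, np.float64(401.38), np.float64(305.17)), (1, np.float64(387.0), np.float64(319.0)), (33, np.float64(372.34), np.float64(336.4))]
blue side [(4, np.float64(261.49), np.float64(177.42)), (7, np.float64(243.37), np.float64(178.8))]
dial [ 587.6 -170.2  110.4] [1. 1.]
blk near [ 524.4 -213.2   27.3] [0.8 0.8]
blk a [ 532.6 -148.6   70.7] [22.4 22.4]
blk b [ 537.8 -113.5   26. ] [1.5 1.5]
blk c [ 524.4 -213.2   27.3] [0.8 0.8]
blk d [ 622.9 -223.2   27.9] [0.9 0.9]
```

```bash
cat > m2.py <<'E'
from h import *
s=snapshot("scene"); d=snapshot("side")
c1=lambda u,v:ray(s,((u+.5)/5+335-.5,(v+.5)/5+275-.5))
c2=lambda u,v:ray(d,((u+.5)/7+200-.5,(v+.5)/7+150-.5))
Q={'redN':(s,(421.28,322.75),c2(185,147)),'redF':(s,(391.29,355.13),ray(d,(246.02,169.5))),
'bluN':(s,(401.38,305.17),ray(d,(243.37,178.8))),'bluF':(s,(372.34,336.4),ray(d,(262,177.5))),'redS':(s,(405.22,338.77),c2(265,131))}
out={}
for k,(a,uv,r) in Q.items():
    p,e=tri([ray(a,uv),r]); out[k]=p; print(k,np.round(p,1),np.round(e,1))
for n,a,b in [('bluS',(258,227),(378,187)),('corNr',(545,298),(70,112)),('corNb',(282,63),(375,275)),('corFb',(100,258),(550,248)),('corFr',(345,512),(255,98))]:
    p,e=tri([c1(*a),c2(*b)]); out[n]=p; print(n,np.round(p,1),np.round(e,1))
E
python3 m2.py
```

```text
redN [545.6 265.9 111.7] [0.5 0.5]
redF [616.9 277.3  64.5] [0.5 0.5]
bluN [555.6 210.7 111.5] [0.8 0.8]
bluF [625.8 222.4  64.2] [0.2 0.2]
redS [585.2 271.9  91.4] [1.1 1.1]
bluS [593.3 216.9  92.2] [0.6 0.6]
corNr [526.3 309.1 114.7] [1.6 1.6]
corNb [547.6 162.4 113.5] [0.7 0.7]
corFb [641.3 178.   55.3] [0.1 0.1]
corFr [619.6 324.5  56. ] [1.3 1.3]
```

```bash
cat > m3.py <<'E'
from h import *
s=snapshot("scene"); d=snapshot("side")
c3=lambda u,v:((u+.5)/6+235-.5,(v+.5)/6+165-.5)
c4=lambda u,v:((u+.5)/6+320-.5,(v+.5)/6+225-.5)
for uv in [(195,265),(232,320),(355,268)]: print('side',np.round(onplane(d,c4(*uv),52),1))
for uv in [(360,375),(490,370),(355,340)]: print('scene',np.round(onplane(s,c3(*uv),52),1))
# grip box bottom corners z=52 and top z=104
for uv in [(232,240),(270,293),(328,275)]: print('grip',np.round(onplane(d,c4(*uv),52),1))
def P(n,a,b):
    p,e=tri([ray(s,c3(*a)),ray(d,c4(*b))]); print(n,np.round(p,1),np.round(e,1))
P('bridge lowcorner',(490,370),(195,265)); P('x',(360,375),(355,268))
crop(d,340,235,400,285,12,"pics/c5.png"); crop(s,280,195,330,240,14,"pics/c6.png")
E
python3 m3.py
```

```text
side [ 565.9 -148.7   52. ]
side [ 555.6 -176.4   52. ]
side [ 607.2 -193.7   52. ]
scene [ 618.6 -164.9   52. ]
scene [ 568.  -143.6   52. ]
scene [ 610.9 -186.6   52. ]
grip [ 585.  -150.8   52. ]
grip [ 575.4 -178.3   52. ]
grip [ 597.4 -188.5   52. ]
bridge lowcorner [ 567.  -146.9   49.3] [0.7 0.7]
x [ 614.  -184.8   36.5] [4.1 4.1]
```

View pics/c5.png

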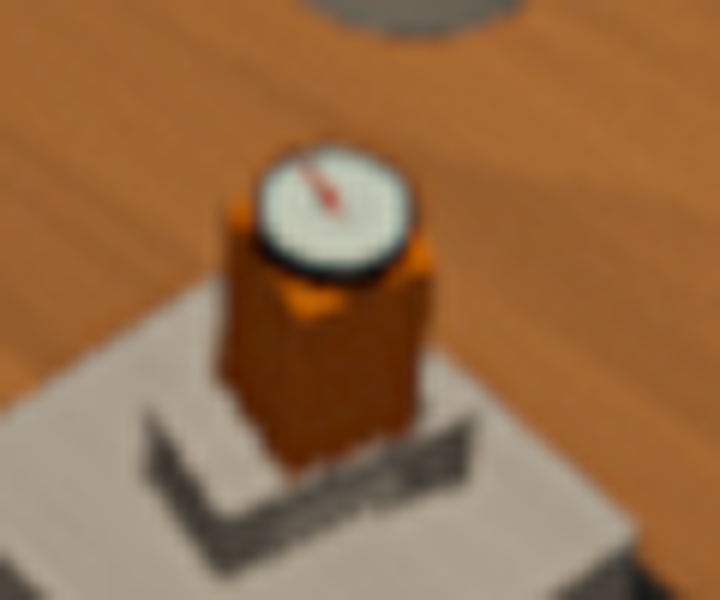

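View pics/c6.png

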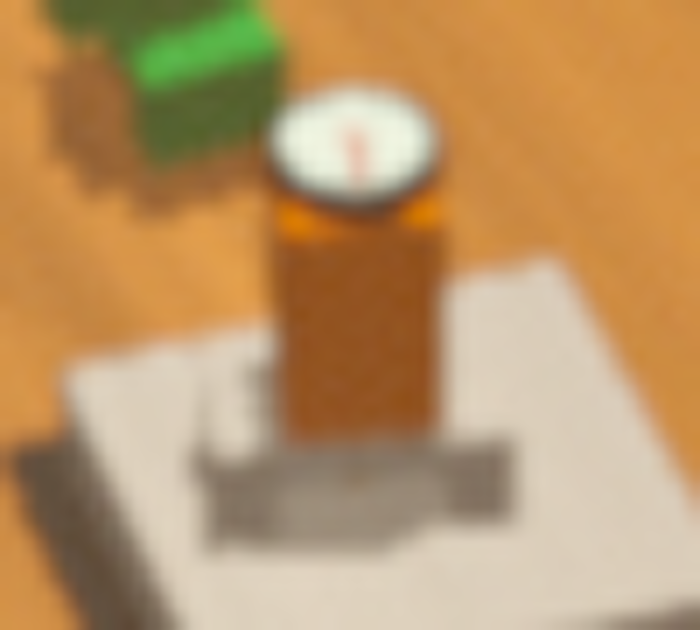

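```bash
python3 - <<'E'
from h import *
s=snapshot("scene"); d=snapshot("side")
for n,a,b in [('g1',(290.3,176.7),(412.3,302.8)),('g2',(251.2,214.5),(417,237.8)),('jar',(264.5,247),(377,197)),('glass',(289,291),(336,174))]:
    p,e=tri([ray(s,a),ray(d,b)]); print(n,np.round(p,1),np.round(e,1))
print(sense()['time'])
E
```

```text
g1 [ 559.2 -319.3   90.8] [0.5 0.5]
g2 [ 713.6 -215.3   90.9] [0.8 0.8]
jar [736.9 -72.5 110.5] [1.7 1.7]
glass [739.1  64.5 100.2] [1.7 1.7]
0.65
```

```bash
python3 -m creep '{"translation":[[-36,-10,0],[-36,-10,0],[-36,-10,0],[-36,-10,0],[-36,-10,0],[-36,-10,0],[-36,-10,0],[-36,-10,0],[-36,-10,0],[-36,-10,0]],"rotation":[[0,0,0],[0,0,0],[0,0,0],[0,0,0],[0,0,0],[0,0,0],[0,0,0],[0,0,0],[0,0,0],[0,0,0]],"claw":[85,85,85,85,85,85,85,85,85,85]}' 30
```

```text
time: 1.65
tool_pos: [532.1, 311.4, 211.1]
tcp_rot: [180.0, 0.0, 156.2]
ft_force: [0.9, -0.1, 0.2]
finger_gap: 84.8
```

```bash
python3 -m creep '{"translation":[[-36,-9,0],[-36,-9,0],[-36,-9,0],[-30,-9,0],[0,0,0],[0,0,0]],"rotation":[[0,0,0],[0,0,0],[0,0,0],[0,0,0],[0,0,0],[0,0,0]],"claw":[85,85,85,85,85,85]}' 30; python3 - <<'E'
from h import *
w=snapshot("wrist"); cv2.imwrite("pics/w1.png",w["frame"][:,:,::-1]); np.savez("w1.npz",**w); print(np.round(w["extrinsics"],3)); s=sense(); print(s['tool_pos'],s['tcp_rot'],s['joint_pos'],s['ft_force'])
E
```

```text
time: 2.25
tool_pos: [642.9, 223.4, 210.5]
tcp_rot: [-180.0, -0.0, 156.2]
ft_force: [0.1, 0.5, 0.3]
finger_gap: 84.8
[[ 4.04000e-01 -8.82000e-01 -2.41000e-01  5.81621e+02]
 [ 9.15000e-01  3.90000e-01  1.08000e-01  2.48930e+02]
 [-1.00000e-03 -2.64000e-01  9.64000e-01  3.72799e+02]
 [ 0.00000e+00  0.00000e+00  0.00000e+00  1.00000e+00]]
[642.36486508 224.25897733 210.72081818] [-1.79997816e+02 -4.44079615e-02  1.56219680e+02] [ 1.49143821e+01  1.99896749e+01  7.07918578e+01  2.60599412e-02
  8.92544928e+01 -5.13056464e+01] [ 0.22240807 -0.3948543   0.6993182 ]
```

View pics/w1.png

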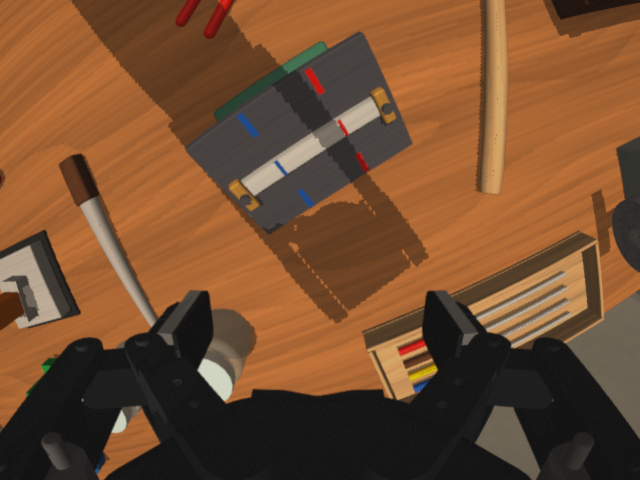

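```bash
python3 -m creep '{"translation":[[-8,-30,0],[-8,-30,0],[-8,-30,0],[-8,-30,0],[-8,-20,0],[0,0,0],[0,0,0]],"rotation":[[0,0,0],[0,0,0],[0,0,0],[0,0,0],[0,0,0],[0,0,0],[0,0,0]],"claw":[85,85,85,85,85,85,85]}' 30; python3 - <<'E'
from h import *
w=snapshot("wrist"); cv2.imwrite("pics/w2.png",w["frame"][:,:,::-1]); np.savez("w2.npz",**w); print(np.round(w["extrinsics"],3)); s=sense(); print(s['tool_pos'],s['tcp_rot'],s['joint_pos'],s['ft_force'])
w1=np.load("w1.npz"); crop(w1,180,25,420,240,3.3,"pics/w1c.png"); 
E
```

```text
time: 3.0
tool_pos: [622.6, 80.7, 211.4]
tcp_rot: [180.0, 0.0, 156.3]
ft_force: [-0.5, 0.8, 0.8]
finger_gap: 85.2
[[ 4.03000e-01 -8.83000e-01 -2.43000e-01  5.61010e+02]
 [ 9.15000e-01  3.88000e-01  1.07000e-01  1.06022e+02]
 [ 0.00000e+00 -2.65000e-01  9.64000e-01  3.73560e+02]
 [ 0.00000e+00  0.00000e+00  0.00000e+00  1.00000e+00]]
[622.61535932  81.15213464 211.28219075] [1.79959519e+02 3.42470212e-03 1.56295127e+02] [ 2.72741834e+00  1.17317532e+01  8.05004116e+01  3.47517116e-02
  8.77467491e+01 -6.35690694e+01] [0.76262693 0.63557475 0.80616522]
```

View pics/w2.png

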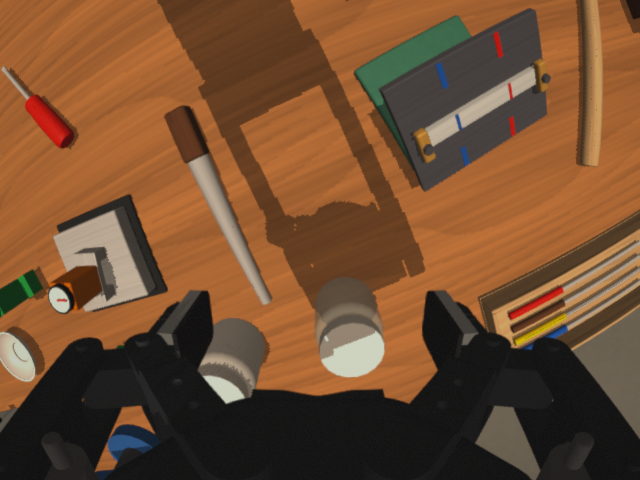

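View pics/w1c.png

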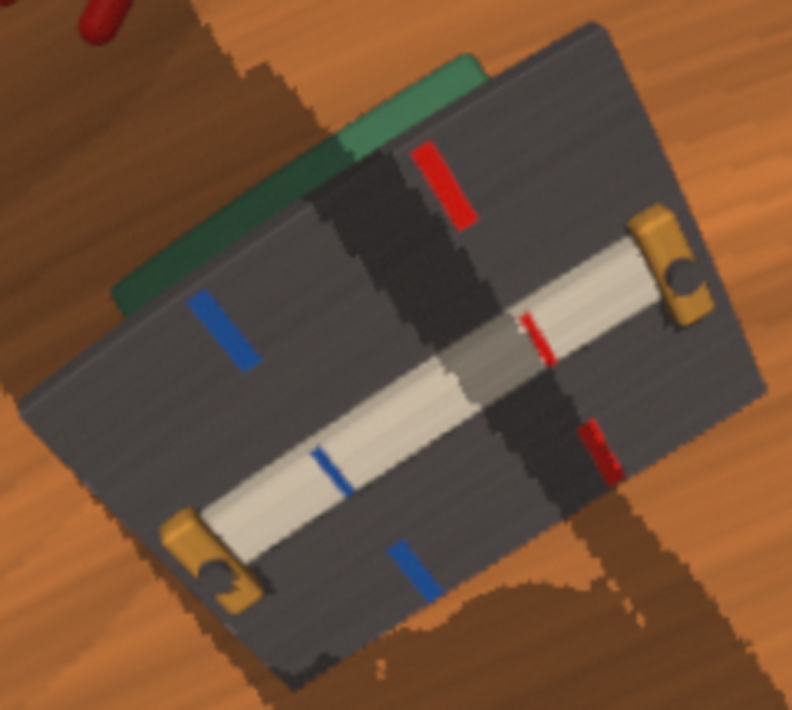

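```bash
cat > m4.py <<'E'
from h import *
w1=dict(np.load("w1.npz"));w2=dict(np.load("w2.npz")); s=snapshot("scene"); d=snapshot("side")
def blobs(im,x0,y0,x1,y1,kind):
    f=im["frame"][y0:y1,x0:x1].astype(int); r,g,b=f[...,0],f[...,1],f[...,2]
    m=((r>g+60)&(abs(g-b)<35)) if kind=='red' else ((b>r+25)&(b>g+15))
    n,l,st,c=cv2.connectedComponentsWithStats(m.astype(np.uint8),connectivity=8)
    return [(int(st[i,4]),np.round(c[i]+[x0,y0],2).tolist()) for i in range(1,n) if st[i,4]>8]
for k in('red','blue'): print(k,blobs(w1,225,55,400,215,k),blobs(w2,390,20,545,180,k))
E
python3 m4.py
```

```text
red [(228, [314.18, 80.8]), (75, [342.68, 127.33]), (127, [361.69, 161.5])] [(142, [497.81, 44.24]), (49, [510.02, 90.43]), (96, [511.88, 125.93])]
blue [(224, [247.5, 124.73]), (61, [280.33, 167.59]), (139, [305.26, 197.22])] [(183, [441.72, 75.13]), (48, [458.35, 121.75]), (104, [464.49, 155.12])]
```

```bash
cat > m5.py <<'E'
from h import *
w1=dict(np.load("w1.npz"));w2=dict(np.load("w2.npz")); s=snapshot("scene"); d=snapshot("side")
c1=lambda u,v:ray(s,((u+.5)/5+335-.5,(v+.5)/5+275-.5))
c2=lambda u,v:ray(d,((u+.5)/7+200-.5,(v+.5)/7+150-.5))
M={'rN':([314.18,80.8],[497.81,44.24],ray(s,(421.28,322.75)),c2(185,147)),
'rS':([342.68,127.33],[510.02,90.43],ray(s,(405.22,338.77)),c2(265,131)),
'rF':([361.69,161.5],[511.88,125.93],ray(s,(391.29,355.13)),ray(d,(246.02,169.5))),
'bN':([247.5,124.73],[441.72,75.13],ray(s,(401.38,305.17)),ray(d,(243.37,178.8))),
'bS':([280.33,167.59],[458.35,121.75],c1(258,227),c2(378,187)),
'bF':([305.26,197.22],[464.49,155.12],ray(s,(372.34,336.4)),ray(d,(262,177.5)))}
A={};B={}
for k,(a,b,r1,r2) in M.items():
    rs=[ray(w1,a,True),ray(w2,b,True)]
    p,e=tri(rs); q,f=tri(rs+[r1,r2]); A[k]=p;B[k]=q
    print(k,np.round(p,1),np.round(e,1),'|',np.round(q,1),np.round(f,1))
for X in(A,B):
    y=(X['rN']+X['rF']+X['rS']-X['bN']-X['bF']-X['bS'])/3; L=np.linalg.norm(y)
    x=(X['rF']+X['bF']-X['rN']-X['bN'])/2
    c=(X['rN']+X['rF']+X['bN']+X['bF'])/4; cs=(X['rS']+X['bS'])/2
    n=np.cross(x,y); n/=np.linalg.norm(n)
    print('L',L,'ydir',np.round(y/L,4),'yaw',np.degrees(np.arctan2(-y[0],y[1])),'xlen',np.linalg.norm(x),'xdir',np.round(x/np.linalg.norm(x),3),'tilt',np.degrees(np.arccos(n[2])),'xyaw',np.degrees(np.arctan2(x[1],x[0])),'nyaw',np.degrees(np.arctan2(n[1],n[0])))
    print('c',c,'strip',cs,'h over bed',(cs-c)@n,'xoff',(cs-c)@x/np.linalg.norm(x),'h',(c[2]-55)/n[2],(cs[2]-55)/n[2]-5)
    print('org',c-n*(c[2]-55)/n[2])
E
python3 m5.py
```

```text
rN [544.6 262.7 110.6] [0. 0.] | [544.8 264.  111. ] [1.3 1.3 1.7 1.8]
rS [582.8 268.9  91. ] [0. 0.] | [583.7 270.1  90.8] [1.4 1.2 1.9 2.3]
rF [615.6 274.1  63.4] [0.2 0.2] | [615.9 275.4  63.7] [1.4 1.3 1.6 2. ]
bN [553.4 207.5 110.6] [0. 0.] | [554.1 208.6 111.3] [1.2 1.5 2.  1.9]
bS [591.8 213.5  91.2] [0. 0.] | [592.2 214.8  91.8] [1.2 1.4 1.9 1.8]
bF [624.1 218.8  63.6] [0.1 0.1] | [624.6 220.2  63.7] [1.5 1.5 1.7 2.1]
L 56.00613331322813 ydir [-0.1563  0.9877 -0.0016] yaw 8.993964387563253 xlen 85.81734129898963 xdir [ 0.826  0.132 -0.548] tilt 33.25883222378085 xyaw 9.078830429707397 nyaw 9.132308924455234
c [584.43148145 240.76635518  87.02981725] strip [587.31703619 241.21723984  91.10063515] h over bed 5.005713816221582 xoff 0.209644312781181 h 38.30394041936421 38.17216570400796
org [563.69102409 237.43227553  55.        ]
L 55.99506311821945 ydir [-0.1577  0.9875 -0.0066] yaw 9.074317994314717 xlen 85.99786288408816 xdir [ 0.823  0.134 -0.552] tilt 33.47437703569019 xyaw 9.233246915031915 nyaw 9.646287410484511
c [584.86490247 242.02950231  87.4325286 ] strip [587.91829464 242.42226699  91.3225056 ] h over bed 4.9413861195346644 xoff 0.4209893907950194 h 38.8817435674087 38.54524329098546
org [563.72235399 238.43593649  55.        ]
```

```bash
python3 -m creep '{"translation":[[-9,-30,0],[-9,-30,0],[-9,-30,0],[-9,-30,0],[-9,-30,0],[-9,-30,0],[-9,-30,0],[-6,-34,0],[0,0,0],[0,0,0]],"rotation":[[0,0,0],[0,0,0],[0,0,0],[0,0,0],[0,0,0],[0,0,0],[0,0,0],[0,0,-0.056],[0,0,0],[0,0,0]],"claw":[85,85,85,85,85,85,85,85,85,85]}' 30; python3 - <<'E'
from h import *
w=snapshot("wrist"); cv2.imwrite("pics/w3.png",w["frame"][:,:,::-1]); np.savez("w3.npz",**w); s=sense(); print(s['tool_pos'],s['tcp_rot'],s['joint_pos'])
print(proj(w,[587.5,-170.3,111],True), proj(w,[587.5,-170.3,30],True))
E
```

```text
time: 4.25
tool_pos: [587.7, -171.5, 210.8]
tcp_rot: [180.0, -0.0, 159.4]
ft_force: [-0.0, 0.5, 0.4]
finger_gap: 85.3
[ 587.9264208  -170.71558375  210.86794364] [ 1.79973441e+02 -1.62513027e-02  1.59417456e+02] [-2.10056762e+01  9.36690202e+00  8.31987449e+01  2.64640324e-02
  8.74508004e+01 -9.04243094e+01]
[320.98801985 227.59157376] [320.17554275 206.58185933]
```

View pics/w3.png

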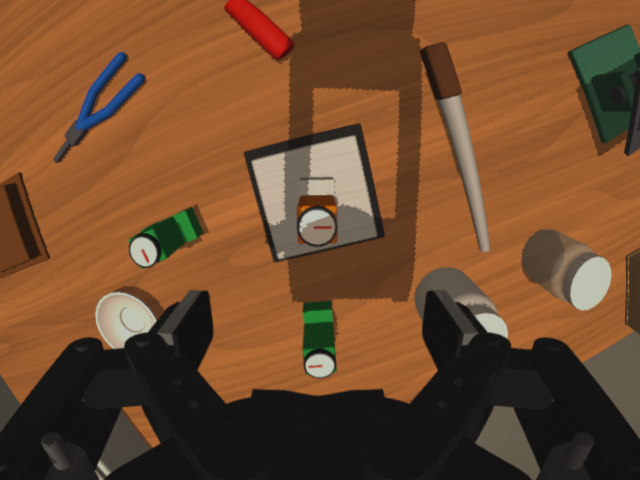

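```bash
python3 -m creep '{"translation":[[0,0,26],[0,0,26],[0,0,26],[0,0,26],[0,0,26],[0,0,14],[0,0,6],[0,0,0],[0,0,0]],"rotation":[[0,0,0],[0,0,0],[0,0,0],[0,0,0],[0,0,0],[0,0,0],[0,0,0],[0,0,0],[0,0,0]],"claw":[85,85,85,85,85,85,85,70,60]}' 30; python3 - <<'E'
from h import *
w=snapshot("wrist"); cv2.imwrite("pics/w4.png",w["frame"][:,:,::-1]); s=sense(); print(s['tool_pos'],s['tcp_rot'],s['ft_force'],s['wrist_torque'])
E
```

```text
time: 5.2
tool_pos: [588.8, -171.4, 62.5]
tcp_rot: [180.0, 0.1, 159.5]
ft_force: [-0.8, -0.0, 0.5]
finger_gap: 60.5
[ 588.96925071 -171.65188704   62.75381637] [-1.79999973e+02  1.49086481e-01  1.59451019e+02] [ 0.23537182  0.22516956 -0.17414497] [-0.03631026 -0.01454562 -0.01443941]
```

View pics/w4.png

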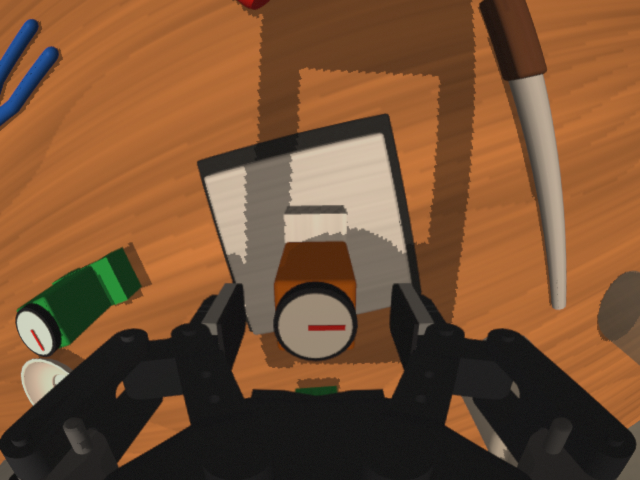

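```bash
python3 - <<'E'
from h import *
w=snapshot("wrist"); print(proj(w,[588.5,-171.5,111],True),onplane(w,(316.3,320.5),111,True))
f=w["frame"].astype(int)
# block top corners (steel) approx
for uv in [(206,177),(382,134),(420,285),(247,330)]: print(np.round(onplane(w,uv,30,True),1))
E
python3 -m creep '{"translation":[[0,0,0],[0,0,0],[0,0,0],[0,0,0],[0,0,0],[0,0,0]],"rotation":[[0,0,0],[0,0,0],[0,0,0],[0,0,0],[0,0,0],[0,0,0]],"claw":[45,35,28,25,25,25]}' 40
```

```text
[321.7862039  331.54166301] [ 583.65051417 -171.731114    111.        ]
[ 524.3 -213.5   30. ]
[ 536.5 -117.6   30. ]
[ 625.3 -123.    30. ]
[ 617.  -229.5   30. ]
time: 5.9
tool_pos: [588.2, -171.7, 61.8]
tcp_rot: [-180.0, 0.1, 159.4]
ft_force: [-1.3, -0.0, 5.4]
finger_gap: 29.3
```

```bash
python3 -m creep '{"translation":[[0,0,-1],[0,0,-3],[0,0,-8],[0,0,-15],[0,0,-25],[0,0,-25],[0,0,-25],[0,0,-20],[0,0,0],[0,0,0]],"rotation":[[0,0,0],[0,0,0],[0,0,0],[0,0,0],[0,0,0],[0,0,0],[0,0,0],[0,0,0],[0,0,0],[0,0,0]],"claw":[25,25,25,25,25,25,25,25,25,25]}' 40; python3 - <<'E'
from h import *
w=snapshot("wrist"); s=snapshot("scene"); d=snapshot("side"); cv2.imwrite("pics/w5.png",w["frame"][:,:,::-1])
crop(s,235,105,365,225,5,"pics/s5.png"); crop(d,320,170,440,290,5,"pics/d5.png")
a=sense();print(a['tool_pos'],a['tcp_rot'],a['ft_force'])
E
```

```text
time: 6.9
tool_pos: [588.0, -171.5, 183.5]
tcp_rot: [-180.0, 0.1, 159.4]
ft_force: [0.5, -0.2, -3.9]
finger_gap: 29.5
[ 586.68818318 -170.98669376  181.05067312] [ 1.79997399e+02 -1.77371283e-01  1.59442335e+02] [ 0.30088412  0.32968023 -4.04672927]
```

View pics/w5.png

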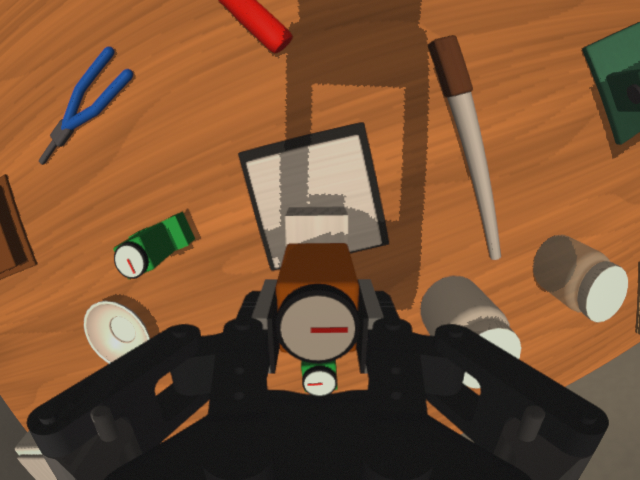

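View pics/d5.png

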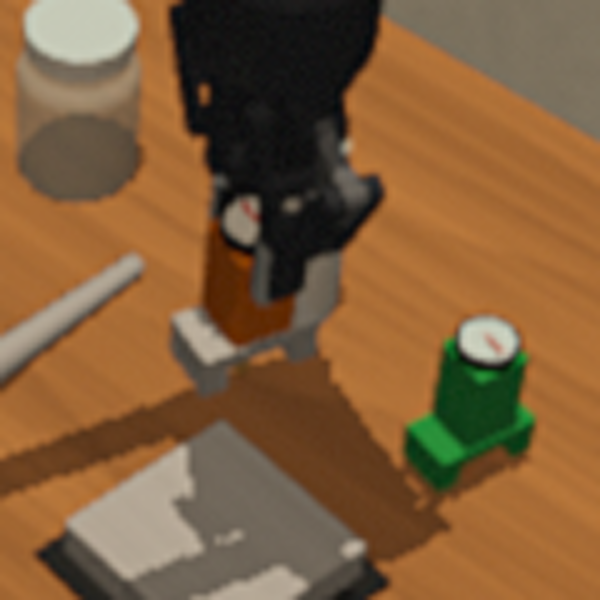

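View pics/s5.png

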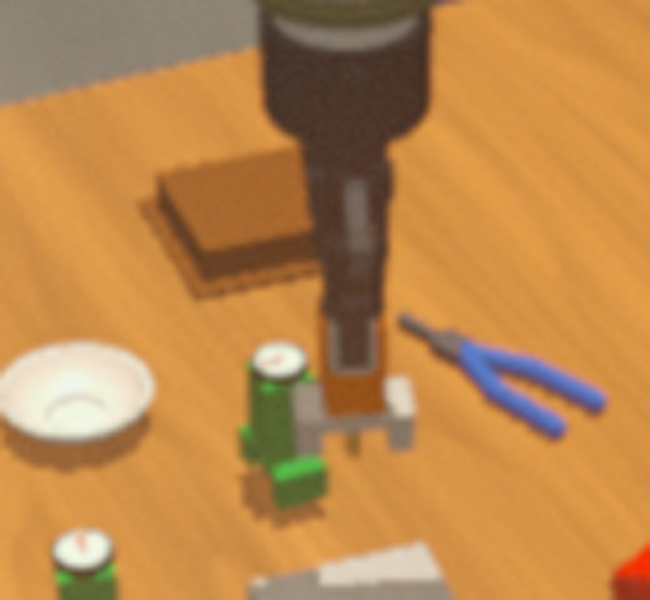

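```bash
python3 -m creep '{"translation":[[4,15,0],[8,29,0],[8,29,0],[8,29,0],[8,29,0],[8,29,0],[8,29,0],[8,29,0],[8,29,0],[8,29,0]],"rotation":[[0,0,0],[0,0,0],[0,0,0],[0,0,0],[0,0,0],[0,0,0],[0,0,0],[0,0,0],[0,0,0],[0,0,0]],"claw":[25,25,25,25,25,25,25,25,25,25]}' 40
python3 -m creep '{"translation":[[8,29,0],[8,29,0],[8,29,0],[8,29,0],[6,24,0],[4,15,0],[0,0,6],[0,0,6],[0,0,6],[0,0,0]],"rotation":[[0,0,0],[0,0,0],[0,0,0],[0,0,0],[0,0,-0.1],[0,0,-0.1],[0,0,-0.11],[0,0,-0.11],[0,0,-0.097],[0,0,0]],"claw":[25,25,25,25,25,25,25,25,25,25]}' 40
```

```text
time: 8.05
tool_pos: [612.6, 115.8, 181.8]
tcp_rot: [-180.0, -0.1, 159.5]
ft_force: [0.4, 0.2, -3.2]
finger_gap: 29.0
time: 9.05
tool_pos: [625.3, 274.1, 162.4]
tcp_rot: [-180.0, -0.2, -170.8]
ft_force: [-0.1, -0.1, -2.8]
finger_gap: 29.0
```

```bash
python3 -m creep '{"translation":[[0,0,0],[0,0,0],[0,0,0],[0,0,0],[0,0,0],[0,0,0]],"rotation":[[0,0.1,0],[0,0.14,0],[0,0.14,0],[0,0.14,0],[0,0.061,0],[0,0,0]],"claw":[25,25,25,25,25,25]}' 40
cat > pose.py <<'E'
from h import *
c=np.array([584.6,241.4,87.1]); yw,tl=np.radians(9.0),np.radians(33.3)
yb=np.array([-np.sin(yw),np.cos(yw),0]); n=np.array([np.sin(tl)*np.cos(yw),np.sin(tl)*np.sin(yw),np.cos(tl)]); xb=np.cross(yb,n)
def show(g=32):
    P=[];F=[]
    for _ in range(1):
        a=sense()
    T=R.from_euler('xyz',a['tcp_rot'],degrees=True).as_matrix(); p=a['tool_pos']
    foot=p+T[:,2]*g; q=foot-c
    err=R.from_matrix(T.T@np.stack([-xb,yb,-n],1)).as_rotvec()
    print('t',a['time'],'tcp',np.round(p,1),'foot in bed x,y,h:',np.round([q@xb,q@yb,q@n],1),'rot to go (tool, rad)',np.round(err,3),'F bed',np.round([a['ft_force']@xb,a['ft_force']@yb,a['ft_force']@n],2),'gap',round(a['finger_gap'],1))
if __name__=="__main__":
    show()
E
python3 - <<'E'
from pose import *
show()
w=snapshot("wrist"); s=snapshot("scene"); d=snapshot("side"); cv2.imwrite("pics/w6.png",w["frame"][:,:,::-1])
np.savez("w6.npz",**w)
crop(s,335,245,465,395,4,"pics/s6.png"); crop(d,190,110,290,230,5,"pics/d6.png")
show(); print(sense()['joint_pos'])
E
```

```text
time: 9.65
tool_pos: [627.3, 273.9, 157.9]
tcp_rot: [-179.8, -31.1, -171.3]
ft_force: [-0.1, -0.4, -6.1]
finger_gap: 29.1
t 9.65 tcp [627.3 273.9 157.9] foot in bed x,y,h: [ 1.8 25.4 53.1] rot to go (tool, rad) [-0.001  0.038 -0.004] F bed [ 3.2  -0.39 -5.24] gap 29.1
t 9.8 tcp [628.3 274.8 165.5] foot in bed x,y,h: [-1.  26.2 60.1] rot to go (tool, rad) [-0.     0.051 -0.001] F bed [ 1.37  0.04 -2.  ] gap 28.9
[ 17.05665772  59.31822928  25.23273083   4.98485643 125.48996155
 -80.10187839]
```

View pics/w6.png

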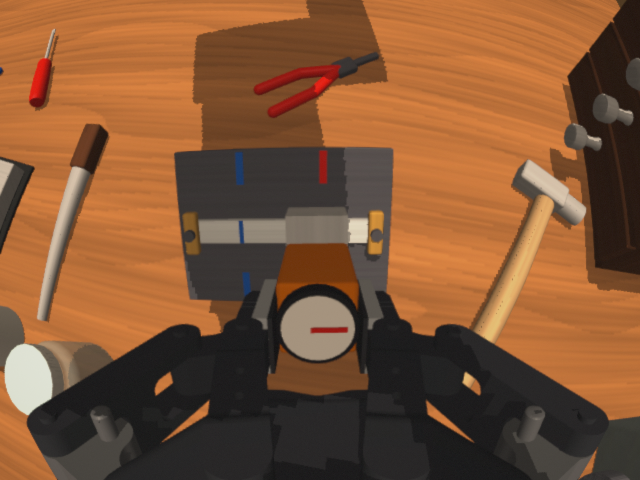

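View pics/s6.png

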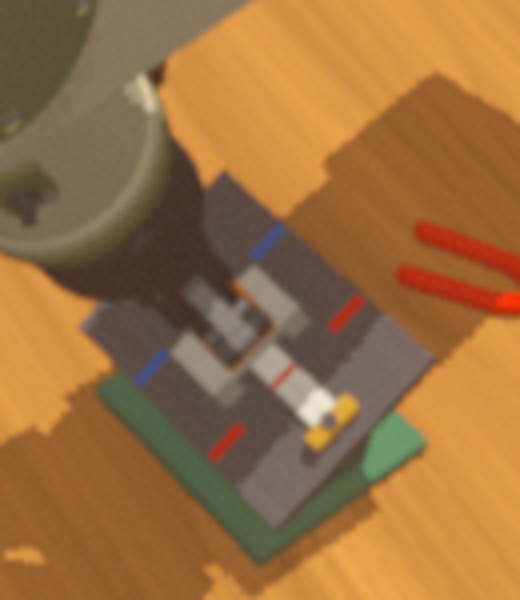

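View pics/d6.png

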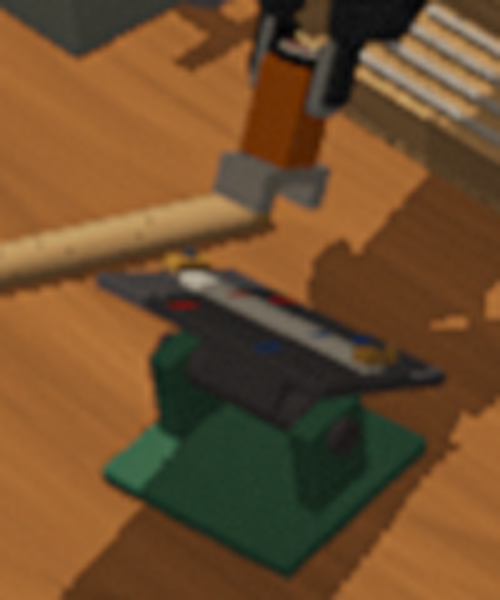

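```bash
python3 -m creep '{"translation":[[0,0,0],[0,0,0]],"rotation":[[0,0,0],[0,0,0]],"claw":[25,25]}' 40; python3 pose.py;python3 -m creep '{"translation":[[0,0,0]],"rotation":[[0,0,0]],"claw":[25]}' 40; python3 pose.py
```

```text
time: 10.0
tool_pos: [628.5, 274.8, 168.4]
tcp_rot: [180.0, -30.3, -171.0]
ft_force: [0.7, 0.6, -2.4]
finger_gap: 29.4
t 10.0 tcp [628.5 274.8 168.4] foot in bed x,y,h: [-2.4 26.2 62.6] rot to go (tool, rad) [0.    0.053 0.001] F bed [ 1.97  0.51 -1.55] gap 29.4
time: 10.1
tool_pos: [628.3, 274.6, 167.6]
tcp_rot: [180.0, -30.3, -171.0]
ft_force: [-1.0, -0.2, -2.9]
finger_gap: 29.1
t 10.1 tcp [628.3 274.6 167.6] foot in bed x,y,h: [-2.1 26.  61.9] rot to go (tool, rad) [0.    0.052 0.   ] F bed [ 0.75 -0.03 -2.95] gap 29.1
```

```bash
python3 -m creep '{"translation":[[-2,1,0],[-2,1,0],[0,0,8],[0,0,10],[0,0,10],[0,0,8],[0,0,3],[0,0,0],[0,0,0]],"rotation":[[0,0.03,0],[0,0.022,0],[0,0,0],[0,0,0],[0,0,0],[0,0,0],[0,0,0],[0,0,0],[0,0,0]],"claw":[25,25,25,25,25,25,25,25,25]}' 40; python3 - <<'E'
from pose import *
show()
w=snapshot("wrist"); s=snapshot("scene"); d=snapshot("side"); cv2.imwrite("pics/w7.png",w["frame"][:,:,::-1])
np.savez("w7.npz",**w);np.savez("s7.npz",**s);np.savez("d7.npz",**d)
crop(s,350,280,450,390,6,"pics/s7.png"); crop(d,200,120,290,200,8,"pics/d7.png")
show()
E
```

```text
time: 11.0
tool_pos: [610.2, 273.5, 131.5]
tcp_rot: [180.0, -33.5, -171.0]
ft_force: [0.7, 0.1, -3.4]
finger_gap: 29.2
t 11.0 tcp [610.2 273.5 131.5] foot in bed x,y,h: [ 0.9 27.7 21.7] rot to go (tool, rad) [-0.    -0.003  0.   ] F bed [ 2.42  0.   -2.44] gap 29.2
t 11.15 tcp [610.3 273.5 131.2] foot in bed x,y,h: [ 1.2 27.7 21.5] rot to go (tool, rad) [ 0.    -0.003  0.   ] F bed [ 1.03  0.1  -3.4 ] gap 29.3
```

View pics/w7.png

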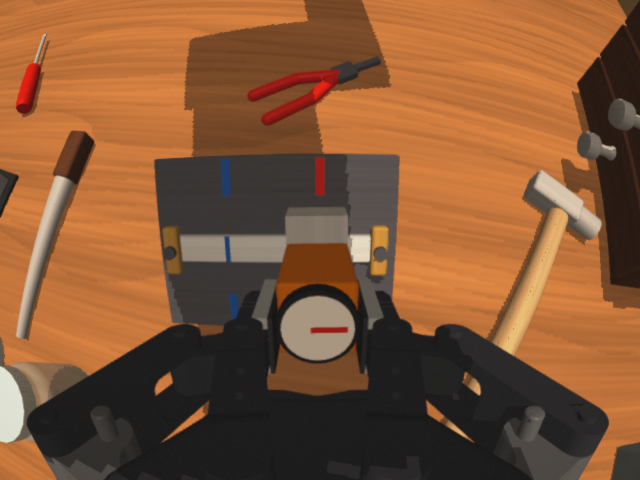

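View pics/s7.png

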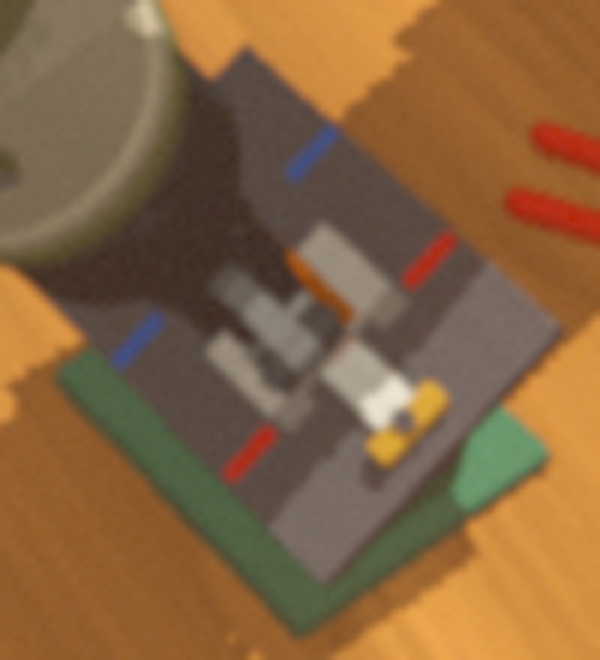

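View pics/d7.png

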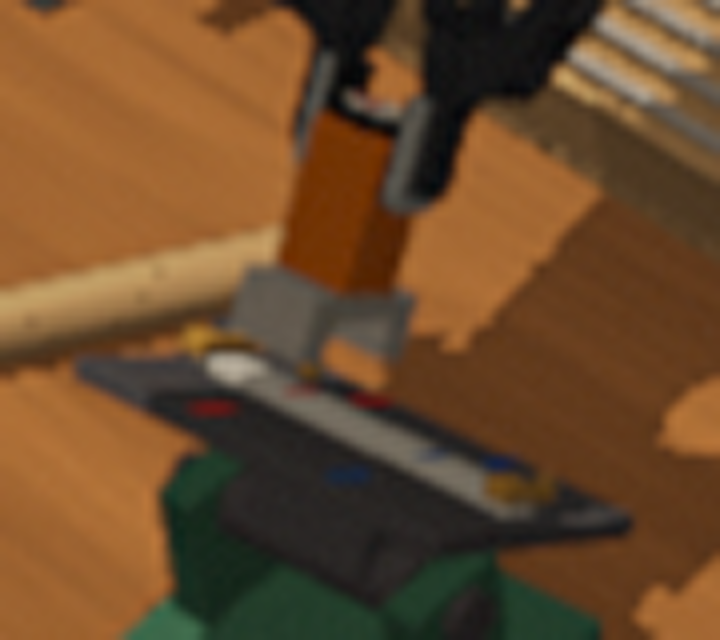

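```bash
python3 - <<'E'
from pose import *
d=dict(np.load("d7.npz")); s=dict(np.load("s7.npz"))
crop(d,222,148,258,178,20,"pics/d7z.png"); crop(s,380,312,424,356,16,"pics/s7z.png")
def hit(cm,uv,y):
    o,r=ray(cm,uv); t=(y-(o-c)@yb)/(r@yb); q=o+t*r-c; return np.round([q@xb,q@yb,q@n],1)
for nm,uv in [('probe',(308,372)),('mark',(298,389)),('feet bot up',(300,362)),('bridge bl',(228,322))]:
    print(nm,hit(d,((uv[0]+.5)/8+199.5,(uv[1]+.5)/8+119.5),27.7))
for h in (5,9.5): print(proj(d,c+27.7*yb+h*n),proj(s,c+27.7*yb+h*n))
E
```

```text
probe [ 0.4 27.7 13.8]
mark [-2.4 27.7  7.9]
feet bot up [-5.4 27.7 17.4]
bridge bl [-49.1  27.7  31.8]
[237.06249913 169.2161346 ] [404.79917939 337.31527554]
[237.5234185  167.60116827] [404.10734484 336.73624942]
```

View pics/d7z.png

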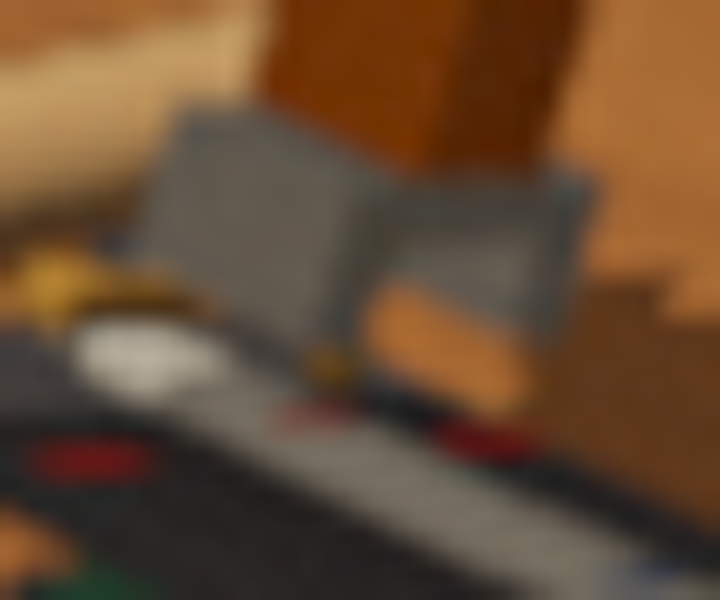

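View pics/s7z.png

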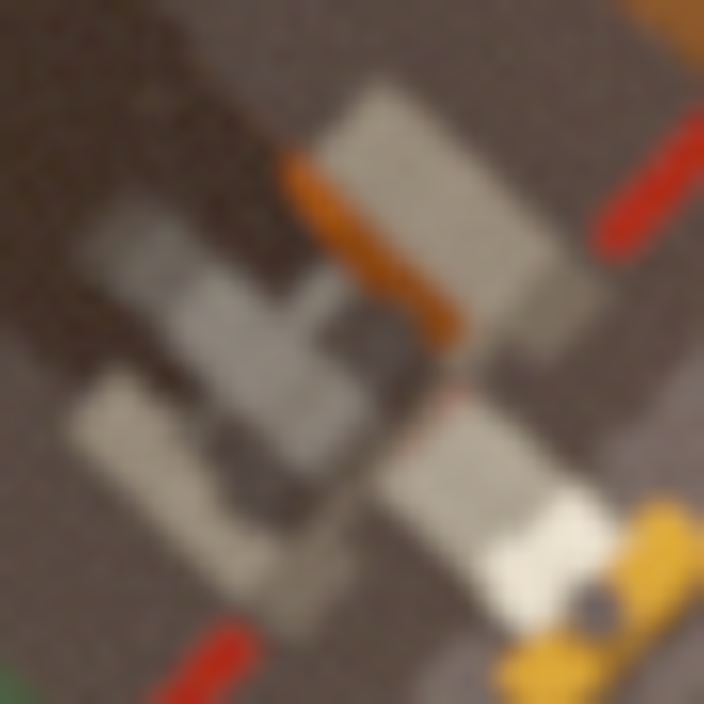

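```bash
python3 - <<'E'
from pose import *
s=dict(np.load("s7.npz"))
def hit(cm,uv,h):
    o,r=ray(cm,uv); t=(h-(o-c)@n)/(r@n); q=o+t*r-c; return np.round([q@xb,q@yb,q@n],1)
Z=lambda u,v:(380+(u+.5)/16-.5,312+(v+.5)/16-.5)
print('bridge up',hit(s,Z(555,245),43.5),'dn',hit(s,Z(240,600),43.5),'mid',hit(s,Z(397.5,422),43.5))
print('strip mark',hit(s,Z(430,420),5),'sil edges',hit(s,Z(470,388),5),hit(s,Z(375,480),5))
print('upslope end corners',hit(s,Z(380,80),43.5),'dn -y',hit(s,Z(75,425),43.5))
E
```

```text
bridge up [-27.4  43.   43.5] dn [28.1 44.3 43.5] mid [ 0.3 43.6 43.5]
strip mark [-1.5 30.8  5. ] sil edges [-7.7 31.7  5. ] [ 8.4 30.8  5. ]
upslope end corners [-27.6  12.9  43.5] dn -y [27.2 14.3 43.5]
```

```bash
python3 -m creep '{"translation":[[0,1,2],[0,1,3],[0,0,3],[0,0,3],[0,0,3],[0,0,2],[0,0,1],[0,0,0],[0,0,0]],"rotation":[[0,0,0],[0,0,0],[0,0,0],[0,0,0],[0,0,0],[0,0,0],[0,0,0],[0,0,0],[0,0,0]],"claw":[25,25,25,25,25,25,25,25,25]}' 40; python3 pose.py
```

```text
time: 12.05
tool_pos: [600.4, 274.0, 116.6]
tcp_rot: [180.0, -33.5, -171.0]
ft_force: [1.0, 0.3, -2.0]
finger_gap: 29.0
t 12.05 tcp [600.4 274.  116.6] foot in bed x,y,h: [ 1.  29.7  4. ] rot to go (tool, rad) [-0.    -0.004  0.   ] F bed [ 2.    0.16 -1.09] gap 29.0
```

```bash
python3 -m creep '{"translation":[[0,0,1],[0,0,1],[0,0,0.5],[0,0,0]],"rotation":[[0,0,0],[0,0,0],[0,0,0],[0,0,0]],"claw":[25,25,25,25]}' 40; python3 pose.py
python3 -m creep '{"translation":[[0,0,0.5],[0,0,0.5],[0,0,0]],"rotation":[[0,0,0],[0,0,0],[0,0,0]],"claw":[25,25,25]}' 40; python3 pose.py
```

```text
time: 12.45
tool_pos: [598.9, 273.7, 114.2]
tcp_rot: [-180.0, -33.5, -171.0]
ft_force: [0.5, -0.4, -2.5]
finger_gap: 29.3
t 12.45 tcp [598.9 273.7 114.2] foot in bed x,y,h: [ 1.  29.7  1.2] rot to go (tool, rad) [-0.    -0.004  0.   ] F bed [ 1.79 -0.49 -1.85] gap 29.3
time: 12.75
tool_pos: [598.4, 273.7, 113.6]
tcp_rot: [180.0, -33.5, -171.0]
ft_force: [0.8, -0.2, -1.5]
finger_gap: 29.4
t 12.75 tcp [598.4 273.7 113.6] foot in bed x,y,h: [ 1.  29.7  0.4] rot to go (tool, rad) [-0.    -0.004  0.   ] F bed [ 1.49 -0.36 -0.86] gap 29.4
```

```bash
python3 -m creep '{"translation":[[0,0,0.5],[0,0,0.5],[0,0,0]],"rotation":[[0,0,0],[0,0,0],[0,0,0]],"claw":[25,25,25]}' 40; python3 pose.py
python3 -m creep '{"translation":[[0,0,0.5],[0,0,0]],"rotation":[[0,0,0],[0,0,0]],"claw":[25,25]}' 40; python3 pose.py
```

```text
time: 13.05
tool_pos: [598.3, 273.7, 113.5]
tcp_rot: [180.0, -33.4, -171.0]
ft_force: [3.7, 0.4, 3.3]
finger_gap: 29.3
t 13.05 tcp [598.3 273.7 113.5] foot in bed x,y,h: [ 1.  29.7  0.2] rot to go (tool, rad) [ 0.    -0.002  0.   ] F bed [ 1.32 -0.22  4.79] gap 29.3
time: 13.25
tool_pos: [598.2, 273.7, 113.5]
tcp_rot: [180.0, -33.4, -171.0]
ft_force: [3.9, 0.8, 5.2]
finger_gap: 29.0
t 13.25 tcp [598.2 273.7 113.5] foot in bed x,y,h: [ 0.9 29.7  0.2] rot to go (tool, rad) [ 0.    -0.002  0.   ] F bed [0.49 0.13 6.57] gap 29.0
```

```bash
python3 -m creep '{"translation":[[0,0,0.5],[0,0,0.5],[0,0,0],[0,0,0]],"rotation":[[0,0,0],[0,0,0],[0,0,0],[0,0,0]],"claw":[25,25,25,25]}' 40; python3 - <<'E'
from pose import *
show()
w=snapshot("wrist"); s=snapshot("scene"); d=snapshot("side"); cv2.imwrite("pics/w8.png",w["frame"][:,:,::-1])
crop(d,215,140,265,190,12,"pics/d8z.png"); crop(s,375,305,430,360,12,"pics/s8z.png")
np.savez("s8.npz",**s)
show(); a=sense(); print(a['wrist_torque'],a['ft_force'])
E
```

```text
time: 13.65
tool_pos: [598.1, 273.7, 113.4]
tcp_rot: [180.0, -33.3, -171.0]
ft_force: [5.1, 1.3, 8.8]
finger_gap: 29.5
t 13.65 tcp [598.1 273.7 113.4] foot in bed x,y,h: [ 0.9 29.8  0.1] rot to go (tool, rad) [ 0. -0.  0.] F bed [-0.48  0.54 10.26] gap 29.5
t 13.8 tcp [598.2 273.6 113.5] foot in bed x,y,h: [ 0.9 29.7  0.1] rot to go (tool, rad) [ 0. -0.  0.] F bed [-0.49 -1.03 10.25] gap 29.0
[ 0.13919487 -0.37823331  0.00749525] [ 5.31118668 -0.20176303  8.83579838]
```

View pics/d8z.png

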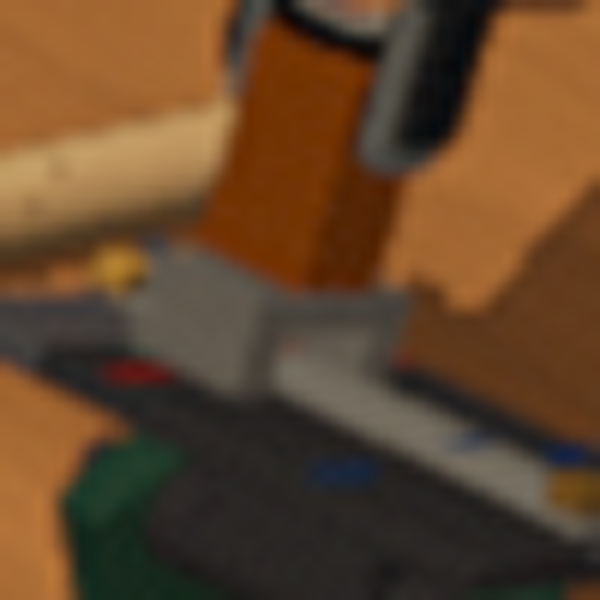

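View pics/s8z.png

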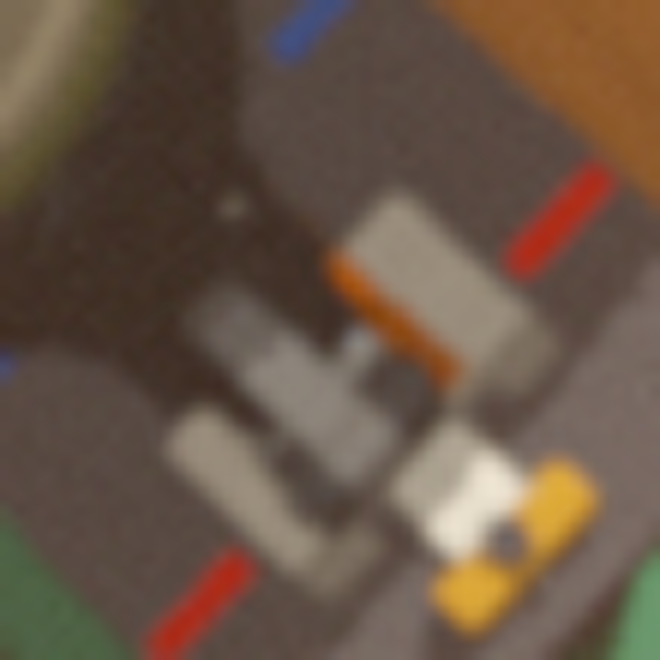

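View pics/w8.png

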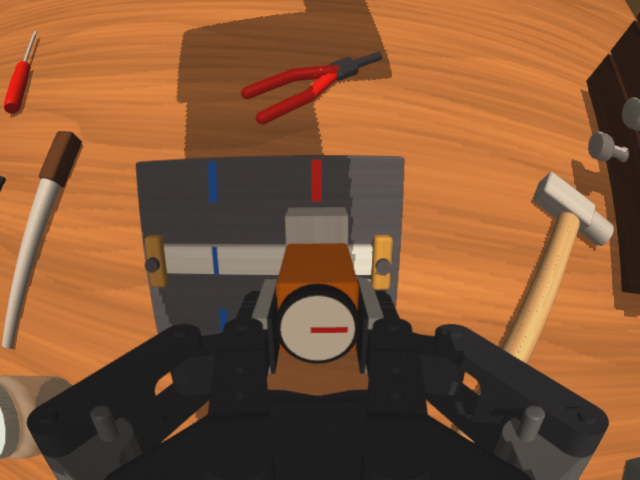

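```bash
python3 -m creep '{"translation":[[0,-1,0],[0,-2,0],[0,-3,0],[0,-3,0],[0,-3,0],[0,-2,0]],"rotation":[[0,0,0],[0,0,0],[0,0,0],[0,0,0],[0,0,0],[0,0,0]],"claw":[25,25,25,25,25,25]}' 40; python3 pose.py
```

```text
time: 14.4
tool_pos: [600.2, 261.5, 113.4]
tcp_rot: [179.8, -33.3, -170.8]
ft_force: [5.9, 7.8, 8.5]
finger_gap: 29.2
t 14.4 tcp [600.2 261.5 113.4] foot in bed x,y,h: [ 1.1 17.5  0.2] rot to go (tool, rad) [0.002 0.001 0.003] F bed [ 1.24  6.82 11.  ] gap 29.2
```

```bash
python3 -m creep '{"translation":[[0,-2,0],[0,-3,0],[0,-3,0],[0,-3,0],[0,-3,0],[0,-3,0]],"rotation":[[0,0,0],[0,0,0],[0,0,0],[0,0,0],[0,0,0],[0,0,0]],"claw":[25,25,25,25,25,25]}' 40; python3 pose.py
python3 -m creep '{"translation":[[0,-3,0],[0,-3,0],[0,-3,0],[0,-3,0],[0,-2,0]],"rotation":[[0,0,0],[0,0,0],[0,0,0],[0,0,0],[0,0,0]],"claw":[25,25,25,25,25]}' 40; python3 pose.py
```

```text
time: 15.0
tool_pos: [602.9, 244.8, 113.4]
tcp_rot: [179.8, -33.3, -170.8]
ft_force: [5.8, 9.1, 7.6]
finger_gap: 29.4
t 15.0 tcp [602.9 244.8 113.4] foot in bed x,y,h: [1.2 0.5 0.2] rot to go (tool, rad) [0.002 0.001 0.003] F bed [ 1.83  8.05 10.26] gap 29.4
time: 15.5
tool_pos: [605.1, 230.8, 113.3]
tcp_rot: [179.8, -33.3, -170.8]
ft_force: [6.0, 8.8, 7.7]
finger_gap: 29.2
t 15.5 tcp [605.1 230.8 113.3] foot in bed x,y,h: [  1.2 -13.6   0.1] rot to go (tool, rad) [0.002 0.001 0.003] F bed [ 1.84  7.74 10.45] gap 29.2
```

```bash
python3 -m creep '{"translation":[[0,-3,0],[0,-3,0],[0,-3,0],[0,-2,0],[0,-2,0],[0,0,0],[0,0,0],[0,0,0],[0,0,0],[0,0,0]],"rotation":[[0,0,0],[0,0,0],[0,0,0],[0,0,0],[0,0,0],[0,0,0],[0,0,0],[0,0,0],[0,0,0],[0,0,0]],"claw":[25,25,25,25,25,25,25,25,25,25]}' 40; python3 - <<'E'
from pose import *
show()
w=snapshot("wrist"); d=snapshot("side"); cv2.imwrite("pics/w9.png",w["frame"][:,:,::-1])
crop(d,215,140,275,200,10,"pics/d9z.png")
E
```

```text
time: 16.5
tool_pos: [607.3, 217.7, 113.4]
tcp_rot: [179.8, -33.3, -170.8]
ft_force: [6.4, 6.1, 8.2]
finger_gap: 29.2
t 16.5 tcp [607.3 217.7 113.4] foot in bed x,y,h: [  1.2 -26.9   0.2] rot to go (tool, rad) [0.001 0.001 0.002] F bed [ 1.64  5.02 10.83] gap 29.2
```

View pics/w9.png

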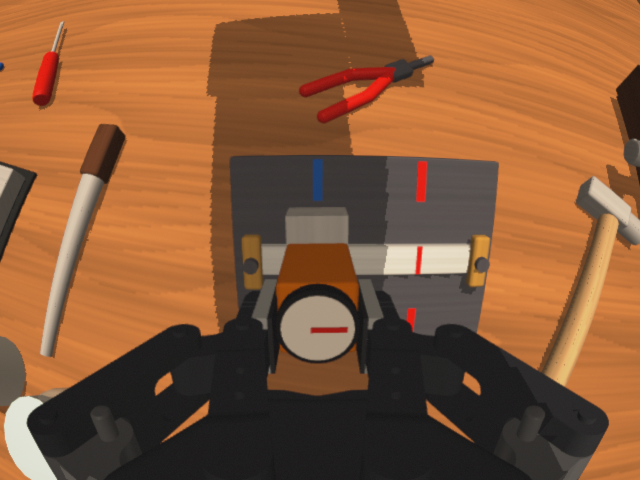

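View pics/d9z.png

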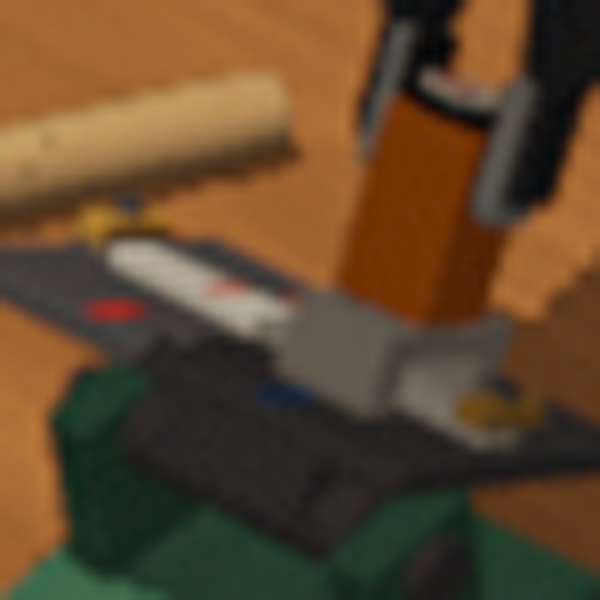

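```bash
python3 -m creep '{"translation":[[0,0,-1],[0,0,-1],[0,0,-2],[0,0,-4],[0,0,-8],[0,0,-15],[0,0,-20],[0,0,-20],[0,0,-10],[0,0,0]],"rotation":[[0,0,0],[0,0,0],[0,0,0],[0,0,0],[0,0,0],[0,0,0],[0,0,0],[0,0,0],[0,0,0],[0,0,0]],"claw":[25,25,25,25,25,25,25,25,25,25]}' 40; python3 pose.py
python3 -m creep '{"translation":[[0,0,0],[0,0,0],[0,0,0],[0,0,0],[0,0,0],[0,0,0],[0,0,0]],"rotation":[[0,-0.1,0],[0,-0.14,0],[0,-0.14,0],[0,-0.12,0],[0,-0.081,0],[0,0,0],[0,0,0]],"claw":[25,25,25,25,25,25,25]}' 40
```

```text
time: 17.6
tool_pos: [651.1, 222.9, 179.3]
tcp_rot: [-180.0, -33.4, -171.0]
ft_force: [0.2, -0.8, -3.8]
finger_gap: 29.3
t 17.6 tcp [651.1 222.9 179.3] foot in bed x,y,h: [  1.8 -28.7  79.5] rot to go (tool, rad) [-0.    -0.003 -0.   ] F bed [ 2.2  -0.81 -3.12] gap 29.3
time: 18.3
tool_pos: [652.3, 224.1, 179.5]
tcp_rot: [-180.0, -6.3, -171.0]
ft_force: [0.0, 0.6, -2.5]
finger_gap: 29.4
```

```bash
python3 -m creep '{"translation":[[0,0,0],[5,-14,0],[9,-27,0],[9,-27,0],[9,-27,0],[9,-27,0],[9,-27,0],[9,-27,0],[9,-27,0],[9,-27,0]],"rotation":[[0,-0.11,0],[0,0,0],[0,0,0],[0,0,0],[0,0,0],[0,0,0],[0,0,0],[0,0,0],[0,0,0],[0,0,0]],"claw":[25,25,25,25,25,25,25,25,25,25]}' 40
python3 -m creep '{"translation":[[9,-27,0],[9,-27,0],[9,-27,0],[9,-27,0],[10,-27,0],[6,-13,0],[0,0,0],[0,0,0],[0,0,0]],"rotation":[[0,0,0],[0,0,0],[0,0,0],[0,0,0],[0,0,0],[0,0,0],[0,0,0],[0,0,0],[0,0,0]],"claw":[25,25,25,25,25,25,25,25,25]}' 40
```

```text
time: 19.3
tool_pos: [614.4, -17.0, 180.9]
tcp_rot: [180.0, 0.1, -171.1]
ft_force: [0.8, -0.4, -3.0]
finger_gap: 28.8
time: 20.2
tool_pos: [585.6, -168.2, 179.6]
tcp_rot: [179.9, 0.2, -171.0]
ft_force: [0.2, 0.5, -3.2]
finger_gap: 29.4
```

```bash
python3 -m creep '{"translation":[[4,-1,10],[0,0,20],[0,0,20],[0,0,20],[0,0,15],[0,0,7],[0,0,3],[0,0,0],[0,0,0]],"rotation":[[0,0.003,0],[0,0,0],[0,0,0],[0,0,0],[0,0,0],[0,0,0],[0,0,0],[0,0,0],[0,0,0]],"claw":[25,25,25,25,25,25,25,25,25]}' 40; python3 - <<'E'
from h import *
w=snapshot("wrist"); s=snapshot("scene"); d=snapshot("side"); cv2.imwrite("pics/w10.png",w["frame"][:,:,::-1])
crop(d,310,210,410,310,6,"pics/d10.png"); crop(s,260,170,350,260,6,"pics/s10.png")
E
```

```text
time: 21.1
tool_pos: [582.1, -170.8, 85.5]
tcp_rot: [-180.0, 0.1, -171.0]
ft_force: [-0.5, 0.7, -3.1]
finger_gap: 28.8
```

View pics/s10.png

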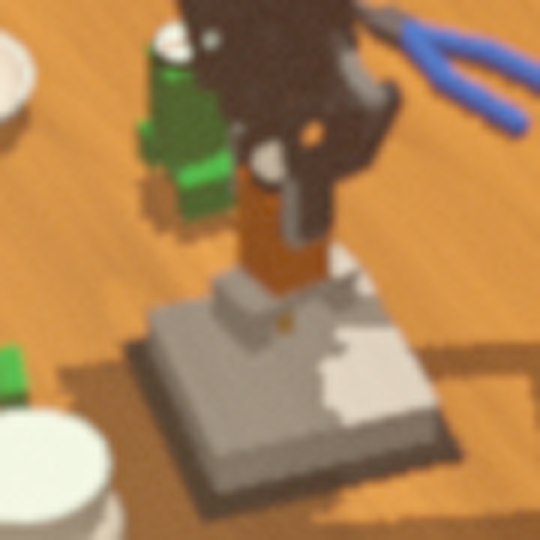

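View pics/d10.png

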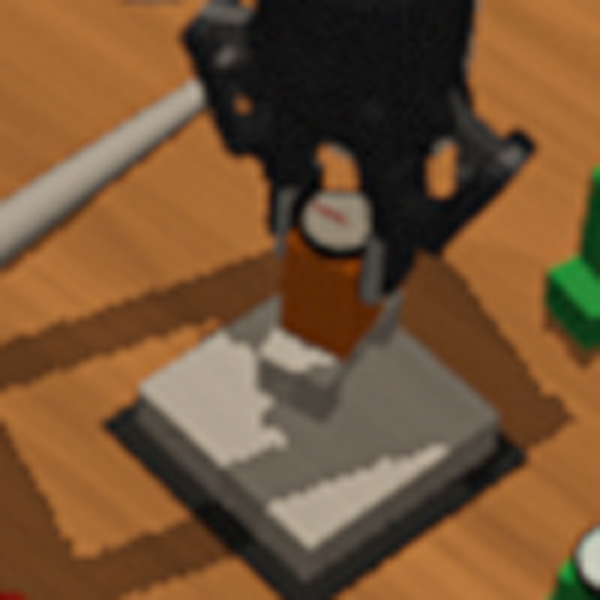

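```bash
python3 - <<'E'
from h import *
s=snapshot("scene"); print(onplane(s,(307.3,223.7),42),onplane(s,(307.3,223.7),44))
for u,v in [(150,312),(213,455),(440,405)]: print(onplane(s,(260+u/6,170+v/6),30))
E
python3 -m creep '{"translation":[[0,0,4],[0,0,4],[0,0,4],[0,0,3],[0,0,2],[0,0,1],[0,0,1],[0,0,0]],"rotation":[[0,0,0],[0,0,0],[0,0,0],[0,0,0],[0,0,0],[0,0,0],[0,0,0],[0,0,0]],"claw":[25,25,25,25,25,25,25,25]}' 40
```

```text
[ 578.87795554 -173.05073967   42.        ] [ 579.89735716 -170.94803866   44.        ]
[ 622.27208764 -217.67149155   30.        ]
[ 636.42580933 -122.36429494   30.        ]
[ 537.03686368 -107.89900249   30.        ]
time: 22.1
tool_pos: [581.3, -170.5, 65.3]
tcp_rot: [180.0, 0.0, -171.0]
ft_force: [-0.3, 1.5, -2.1]
finger_gap: 29.4
```

Position is within about 5 mm of the block's centre (580, −166). Now the final gentle millimetres.

```bash
python3 -m creep '{"translation":[[0,0,1],[0,0,1],[0,0,0.5],[0,0,0]],"rotation":[[0,0,0],[0,0,0],[0,0,0],[0,0,0]],"claw":[25,25,25,25]}' 40
python3 -m creep '{"translation":[[0,0,0.5],[0,0,0.5],[0,0,0]],"rotation":[[0,0,0],[0,0,0],[0,0,0]],"claw":[25,25,25]}' 40
```

```text
time: 22.5
tool_pos: [581.4, -170.6, 62.8]
tcp_rot: [180.0, 0.0, -171.1]
ft_force: [0.8, -0.4, -2.3]
finger_gap: 28.8
time: 22.8
tool_pos: [581.4, -170.6, 61.8]
tcp_rot: [180.0, 0.0, -171.0]
ft_force: [-0.2, 0.0, -1.9]
finger_gap: 29.4
```

```bash
python3 -m creep '{"translation":[[0,0,0.5],[0,0,0.5],[0,0,0]],"rotation":[[0,0,0],[0,0,0],[0,0,0]],"claw":[25,25,25]}' 40
python3 -m creep '{"translation":[[0,0,0.5],[0,0,0]],"rotation":[[0,0,0],[0,0,0]],"claw":[25,25]}' 40
```

```text
time: 23.1
tool_pos: [581.6, -170.6, 61.8]
tcp_rot: [180.0, 0.0, -171.0]
ft_force: [-4.1, 0.3, 4.9]
finger_gap: 29.6
time: 23.3
tool_pos: [581.6, -170.7, 61.8]
tcp_rot: [-180.0, 0.0, -171.0]
ft_force: [-5.2, 1.5, 9.2]
finger_gap: 29.2
```

```bash
python3 -m creep '{"translation":[[0,0,-0.5],[0,0,-0.3],[0,0,0],[0,0,0],[0,0,0],[0,0,0],[0,0,0]],"rotation":[[0,0,0],[0,0,0],[0,0,0],[0,0,0],[0,0,0],[0,0,0],[0,0,0]],"claw":[25,25,33,45,60,75,80]}' 20
python3 -m creep '{"translation":[[0,0,0],[0,0,-5],[0,0,-10],[0,0,-20],[0,0,-30],[0,0,-30],[0,0,-30],[0,0,-15],[0,0,0],[0,0,0]],"rotation":[[0,0,0],[0,0,0],[0,0,0],[0,0,0],[0,0,0],[0,0,0],[0,0,0],[0,0,0],[0,0,0],[0,0,0]],"claw":[85,85,85,85,85,85,85,85,85,85]}' 20; python3 - <<'E'
from h import *
w=snapshot("wrist"); s=snapshot("scene"); d=snapshot("side"); cv2.imwrite("pics/w11.png",w["frame"][:,:,::-1])
cv2.imwrite("pics/scene11.png",s["frame"][:,:,::-1])
crop(d,320,220,420,310,6,"pics/d11.png"); crop(s,260,180,350,260,6,"pics/s11.png")
E
```

```text
time: 24.0
tool_pos: [581.4, -170.5, 61.0]
tcp_rot: [180.0, 0.0, -171.1]
ft_force: [0.2, -1.1, -0.0]
finger_gap: 79.7
time: 25.0
tool_pos: [581.1, -170.5, 200.4]
tcp_rot: [180.0, -0.0, -171.0]
ft_force: [-0.5, 0.3, -0.5]
finger_gap: 85.3
```

View pics/w11.png

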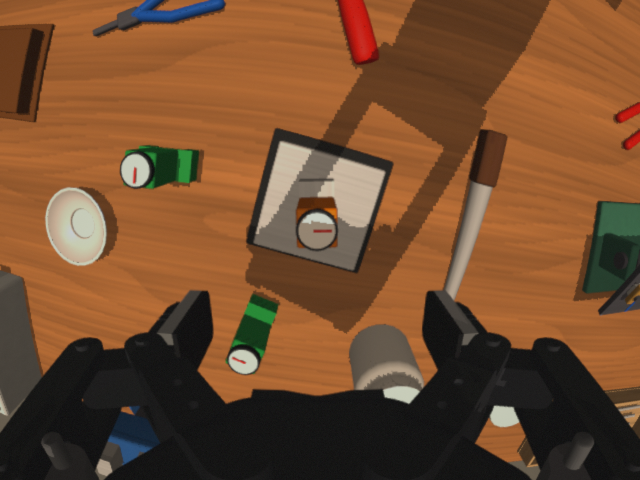

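View pics/d11.png

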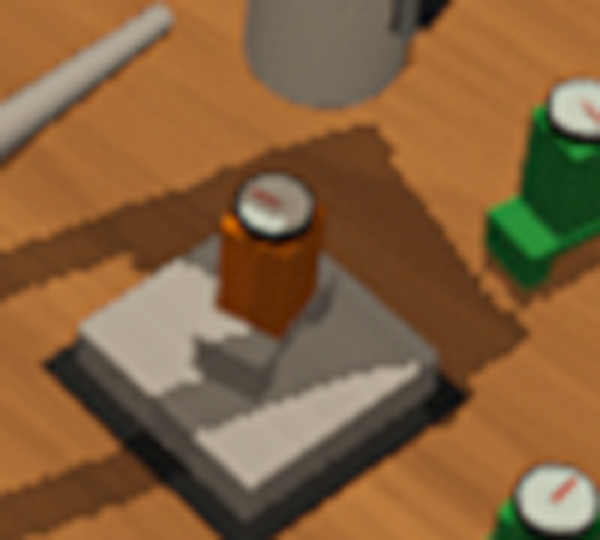

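View pics/scene11.png

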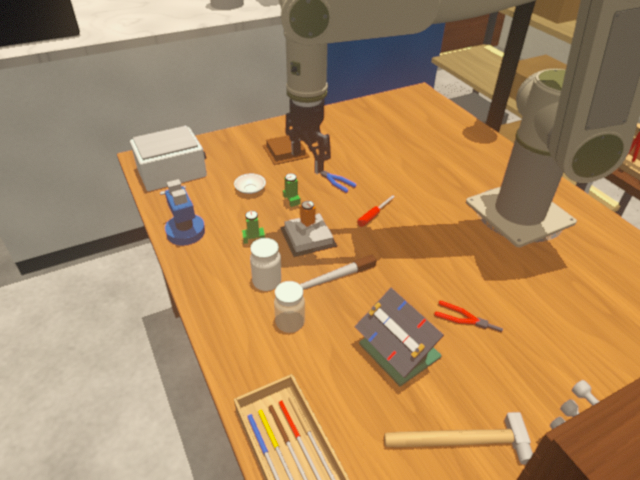

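```bash
python3 - <<'E'
from h import *
s=snapshot("scene"); d=snapshot("side")
f=s["frame"]; m=(f[195:215,296:320].min(2)>150); y,x=np.where(m); print(x.mean()+296,y.mean()+195,m.sum())
print(tri([ray(s,(x.mean()+296,y.mean()+195)),ray(d,(365.5,253.8))]))
print(sense()['ft_force'],sense()['time'])
hand_in()
E
```

```text
310.4347826086956 204.52173913043478 23
(array([ 577.07763577, -168.59260847,  109.51530258]), [4.686394964721398, 4.686394964721486])
[ 0.38306657  0.71421647 -0.58016159] 25.25
the job is handed in; nothing more can be done
```

I took the orange gauge from the steel block, set it on the bed at the red mark, slid it to the blue mark, and stood it back on the block. I then opened the gripper and handed in at about 25 s of the 66 s allowed. `hand_in()` gives no verdict, so what follows rests on my own checks.

- **Bed:** I measured a slope of 33.3°, turned 9° about vertical. The marks came out 56.0 mm apart and the strip 5.0 mm thick, matching the sizes given.
- **Red mark:** The gauge went down in steps of 0.5 to 1 mm to roughly 12 N on the feet. In the wrist picture the bridge was centred on the mark. I held it there for about 0.7 s.
- **Slide:** I moved it at about 30 mm/s, holding roughly 12 to 14 N throughout. The feet height stayed within about 0.1 mm and the gauge stayed about 1 mm from the strip's centre line. At the blue mark the bridge was again centred, and I paused about 0.5 s before lifting off.
- **Return:** It went down on the block with about 12 N, roughly 5 mm from the centre. The last pictures show it upright with the gripper open and clear. The wrist force read about zero, and nothing in the scene picture looked moved.

**What I could not confirm or what disagreed:**
- I could not read the probe value directly. I inferred it from the contact force and the feet looking flat in the pictures.
- Early bed measurements from the wrist camera and from the fixed cameras differed by up to about 3 mm. Comparing the gauge with the strip within the same picture settled the alignment.
- The last dial measurement was poor, because the colour mask caught only 23 pixels and the two camera rays missed each other by about 9 mm. It still gave a dial height of 109.5 mm against the expected 111 mm, in the right place over the block.

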